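Weigh the jar from behind the reagent bottles

TASK

The small squat jar at the back of the reagent stand has to go on the balance, but three bottles stand in front of it: first move all three, upright, into the empty steel side tray, then set the jar down gently, upright, in the middle of the balance's round pan. Once the jar is on the pan, put each bottle back upright on the very place on the stand where it stood at the start. Leave the glass beaker beside the jar where it is.

Things in the scene. Friction and masses are not known exactly. Their poses are not given: they have to be found in the camera images.
- tall_c (a point): Tall slim bottle, white plastic, 140 mm high: round body 42 mm in diameter up to 92 mm, sloping shoulder, and round white screw cap 30 mm in diameter from 114 to 140 mm above its foot. About 0.16 kg. The origin is the bottle's centre on its axis, half-way up; z is the bottle's axis, up. At the start it stands on one of the three outlined places in the front row of the stand; which one changes.
- wide_c (a point): Wide bottle, white plastic, 120 mm high: round body 60 mm in diameter up to 70 mm, sloping shoulder, and round white screw cap 40 mm in diameter from 92 to 120 mm above its foot. About 0.26 kg. The origin is the bottle's centre on its axis, half-way up; z is the bottle's axis, up. At the start it stands on one of the three outlined places in the front row of the stand; which one changes.
- square_c (a point): Square bottle, white plastic, 110 mm high: body 46 x 46 mm up to 74 mm (sides along x and y of its frame), and round white screw cap 34 mm in diameter from 82 to 110 mm above its foot. About 0.19 kg. The origin is the bottle's centre on its axis, half-way up; z is the bottle's axis, up. At the start it stands on one of the three outlined places in the front row of the stand; which one changes.
- jar_c (a point): Squat closed round jar, glass with a flat aluminium lid, 42 mm high: glass 48 mm in diameter up to 26 mm, lid 50 mm in diameter from 26 to 42 mm above its foot. About 0.12 kg. The origin is its centre, half-way up; z is its axis, up. It starts on the back part of the stand, left or right of the middle.
- beaker_c (a point): Small empty open glass beaker, 40 mm in diameter, 50 mm high; not to be moved. The origin is its centre, half-way up. It stands on the back part of the stand, about 110 mm along the stand's y from the jar (either side).
- stand: Reagent stand: a fixed, flat grey platform 190 mm (its x) by 300 mm (its y), 12 mm high, without a rim. The origin is the centre of its underside, on the bench; z up, +x towards its back, away from the robot. Three round white outlines, 72 mm in diameter, mark the front row at stand x = -35 mm and y = -95, 0 and +95 mm. The jar and the beaker stand at stand x = +18 mm.
- tray: Side tray: a fixed, empty, shallow steel tray, 296 mm (its x) by 126 mm (its y) outside, rim 14 mm high, walls and floor 5 mm thick (inside 286 x 116 mm). The origin is the centre of its underside, on the bench; z up. It lies to the left or right of the stand, with its long side pointing away from the robot; three bottles fit in a row along its x, 88 mm apart.
- pan: Round, flat steel pan of the balance, fixed, 110 mm in diameter. The origin is the centre of its upper face, about 52 mm above the bench; z up. The balance's white housing, 205 mm (x) by 150 mm (y), lies below it, its middle 24 mm from the pan's centre towards the pan's -x. It is on the other side of the stand from the tray.
There are look-alikes about, which are no part of the job. What is shaped like the part that bears square_c but brown or green is not meant.

How it is judged:
By the outcome, as a careful person would: the job done as asked, in the order asked, and still so for the second after the job is handed in, with the robot touching nothing.
It also fails if it takes over 136 s, if anything falls off the work surface, if the arm or the gripper's body presses on something with over 40 N, if the wrist force passes 120 N, or if a joint passes its speed limit or range.

ROBOT

A 6-joint arm with a two-finger parallel gripper is mounted at the origin on the work surface. World frame = base frame: x ahead of the robot, y to its left, z up, the work surface at z = 0. Lengths are in mm, angles in rad, forces in N, time in s.
With the tool pointing down it reaches from about 350 to 975 mm from the base axis. Payload 7.1 kg.
Tool frame: the origin (TCP) lies at the very end of the fingers, on their centre line; the grasp point (between the pads) lies 19 mm behind it (ctrl.grip_point_offset is the distance from the TCP to the grasp point, in mm); x points along the fingers, y is the direction in which the jaws open and shut, and the axes are right-handed (so a half turn about x gives the same grasp; the last joint's range is limited). The gripper opens to 88 mm and grips with 3 to 60 N. Pads are 20 mm wide; open, the fingers measure 115 mm over their backs; the gripper's body (75 mm by 178 mm) begins 61 mm behind the grasp point.
Start: joints at [1.252, 0.423, 1.63, -0, 1.089, -0.019], TCP at [184.549, 597.115, 222.675] pointing down, gripper open.
Joint ranges: [-3, 3], [-0.9, 2.11], [0.09, 2.58], [-1.31, 4.45], [0.11, 2.69], [-2.54, 2.54]. Speed limits (rad/s): [2.39, 2.39, 3.01, 3.14, 3.14, 3.14].

INTERFACE

Orientations are given as a rotation vector (axis times angle).
In Python, from workcell import ctrl, vision, workorder gives the robot as it stands.
- The arm moves only by the shell command python3 -m crank 'ROWS'. ROWS is JSON, a list of rows, each a list of 3 entries, a list of its own where there are three numbers: the shift along the tool's x, y, z in m, then the turn, a rotation vector about the tool's x, y, z in rad, then the finger opening in m, from 0 to 0.0878. In form: [[[dx, dy, dz], [wx, wy, wz], jaw], ...]. A call has exactly 8 rows; each row shifts and turns the commanded pose from where the row before left it, along the tool's axes as they then stand; what a row does not reach is not made up. A row lasts 1/12 s, in which the tool goes at most 41.7 mm and 7.16 degrees, less where a joint would pass 70% of its speed; a pose out of reach is approached as far as the arm can. A call with a gripper value outside its range is refused whole. The fingers move at their own pace and stop on an object; the grip force is fixed at half the most. Time passes only in rows, so rows that do not move let the fingers close, or fill a call up. It gives the time, the measured TCP pose, the force and the opening at its end, in the units of the state.
- ctrl.get_obs(): the state, without advancing time (a new reading comes with each control period).
- vision.get_image(name): name is "side" or "top" or "wrist"; returns a dict with "img" (400x640x3 uint8, blue, green, red), "mtx" (3x3 intrinsics, pixels), "rvec" (rotation vector, rad) and "tvec" (3), from world to camera coordinates, as OpenCV has them; the wrist camera has in their place "hand_eye" (4x4, takes a point from camera to tool coordinates, whose origin is the TCP and whose axes are the tool frame's). Camera axes: x right, y down, z forward; pixel columns grow to the right and rows downward; lengths in mm; the calibration is good to about 2 mm. A picture is of the moment at which its call begins: read the wrist's pose just before it. There is no depth.
- workorder.close_job(): hands the job in, once; it reports no verdict.
The state is a dict: "t": time; "qpos": joint angles; "qvel": joint speeds; "joint_torque": joint torques, N m; "ee_pos": TCP position; "orientation": TCP orientation; "ft_force": force on the tool from outside, world axes, zero at the start; "moment": the same for the moment, N m; "width": finger opening in mm.
Only numpy, scipy, OpenCV 4.12 (cv2) and the standard library are available. Lean on these libraries where they do the work, as an engineer would, in place of code of your own. Each camera call takes 0.05 s, during which the arm holds its last target.

## Working session

There is one attempt and no reset: what is moved stays moved. The work goes in short steps, Python scripts to look and compute and a shell command to move; the robot and the scene stay as the last step left them, time stands still between calls to the robot, and variables do not carry over. Pictures are saved under pics/ and viewed, and the job is handed in when it is done.

```bash
ls; mkdir -p pics; cat > h.py <<'E'
import cv2, numpy as np
from workcell import ctrl, vision, workorder
def save(name,fn):
    d=vision.get_image(name); cv2.imwrite('pics/'+fn,d['img']); return d
E
python3 - <<'E'
from h import *
import pickle
o=ctrl.get_obs(); print(o, ctrl.grip_point_offset)
D={}
for n in ['side','top','wrist']:
    D[n]=save(n,n+'0.png')
pickle.dump((o,D),open('d0.pkl','wb'))
for n in D: print(n,{k:v for k,v in D[n].items() if k!='img'})
E
```

```text
pics
{'t': 0.0, 'qpos': array([ 1.25199247e+00,  4.23841871e-01,  1.63068083e+00, -5.72592451e-06,
        1.08859100e+00, -1.90024652e-02]), 'qvel': array([ 0.0021412 ,  0.0005294 , -0.00142997,  0.00062539, -0.001127  ,
       -0.00011014]), 'joint_torque': array([ 1.16227246e-03, -5.44638097e+01, -2.73658293e+01,  6.44092332e-02,
        2.29505904e-02, -1.39464432e-04]), 'ee_pos': array([184.38708213, 596.60494072, 221.90465604]), 'orientation': array([ 0.2341281 ,  1.55820911, -0.23649201]), 'ft_force': array([0.00766385, 0.72104884, 0.80067514]), 'moment': array([-0.05378065, -0.00199337, -0.0076403 ]), 'width': 87.78663292148926} 18.700000000000003
side {'mtx': array([[437.33283406,   0.        , 317.63054389],
       [  0.        , 437.33283406, 195.1673038 ],
       [  0.        ,   0.        ,   1.        ]]), 'rvec': array([ 2.36431754, -0.4866277 ,  0.16206893]), 'tvec': array([-412.60975032,  180.07624616,  992.69453703])}
top {'mtx': array([[390.16826795,   0.        , 311.35181079],
       [  0.        , 390.16826795, 202.26391766],
       [  0.        ,   0.        ,   1.        ]]), 'rvec': array([ 2.14592496, -2.14614309,  0.12432079]), 'tvec': array([ 20.76353452, 440.56902779, 920.46370987])}
wrist {'mtx': array([[276.51007077,   0.        , 322.37366243],
       [  0.        , 276.51007077, 193.62779127],
       [  0.        ,   0.        ,   1.        ]]), 'hand_eye': array([[-1.87976212e-04, -2.78516544e-01,  9.60431413e-01,
        -1.62490113e+02],
       [ 9.99999691e-01,  6.81185855e-04,  3.93258361e-04,
        -6.99927792e-01],
       [-7.63761253e-04,  9.60431190e-01,  2.78516330e-01,
        -7.66168654e+01],
       [ 0.00000000e+00,  0.00000000e+00,  0.00000000e+00,
         1.00000000e+00]])}
```

View pics/side0.png

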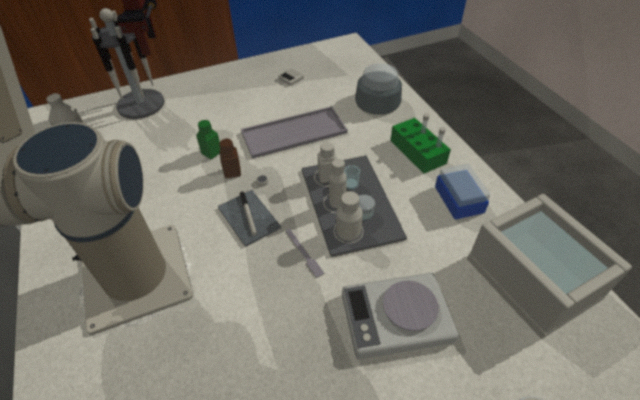

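View pics/top0.png

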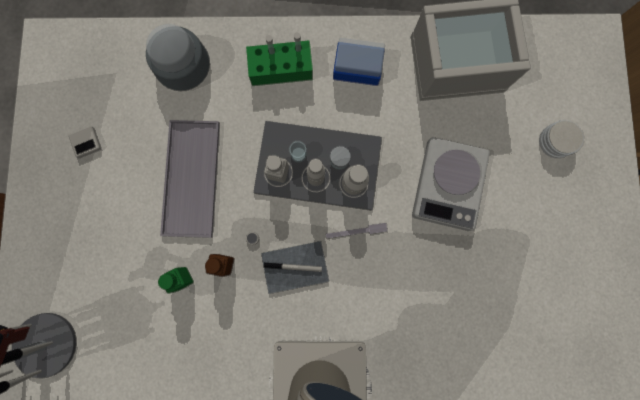

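View pics/wrist0.png

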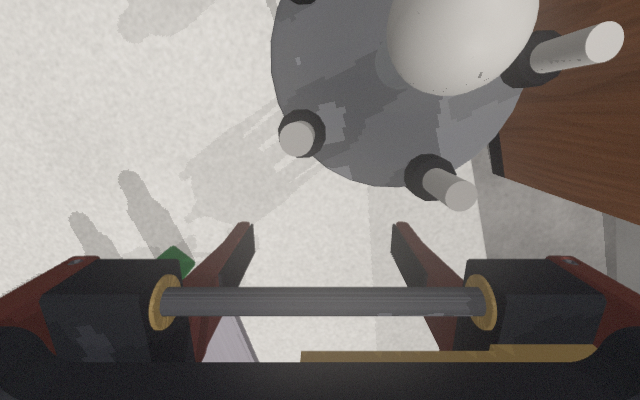

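The overview shows the stand with three white bottles at top-view px (277,172), (316,175) and (354,181). The tray is at (191,180) and the pan at (457,172). The brown bottle (219,265) and the green one (176,280) are look-alikes. The jar is around (340,157) and the beaker around (298,151). I'll confirm with enlarged crops.

```bash
python3 - <<'E'
from h import *
import pickle
o,D=pickle.load(open('d0.pkl','rb'))
a=cv2.resize(D['top']['img'][115:220,245:390],None,fx=5.5,fy=5.5,interpolation=cv2.INTER_CUBIC)
cv2.imwrite('pics/ctop.png',a)
a=cv2.resize(D['side']['img'][135:260,290:420],None,fx=4.8,fy=4.8,interpolation=cv2.INTER_CUBIC)
cv2.imwrite('pics/cside.png',a)
E
```

```text
(no output)
```

View pics/ctop.png

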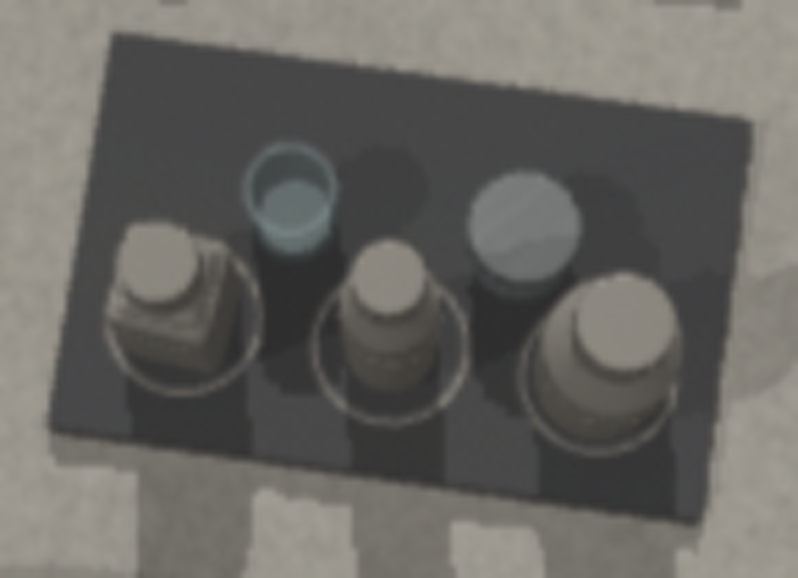

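View pics/cside.png

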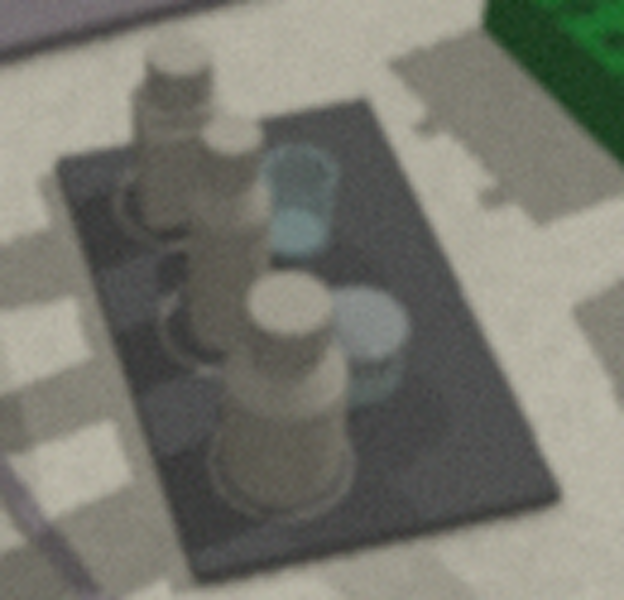

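Left to right the crop shows square (cap ~(273,163)), tall (cap ~(316,165)) and wide (cap ~(359,173)), all white, each in its outline. The squat flat-lidded jar is at (340,156) and the open beaker at (298,150). Next I'll measure them.

```bash
cat >> h.py <<'E'
from scipy.spatial.transform import Rotation as R
def cam(d,obs=None):
    if 'rvec' in d:
        Rm=cv2.Rodrigues(d['rvec'])[0]; return Rm.T, -Rm.T@np.ravel(d['tvec'])
    T=np.eye(4); T[:3,:3]=R.from_rotvec(obs['orientation']).as_matrix(); T[:3,3]=obs['ee_pos']
    T=T@d['hand_eye']; return T[:3,:3],T[:3,3]
def rays(d,px,obs=None):
    Rm,c=cam(d,obs); px=np.atleast_2d(px).astype(float)
    h=np.c_[px,np.ones(len(px))]@np.linalg.inv(d['mtx']).T
    return c,h@Rm.T
def onz(d,px,z,obs=None):
    c,r=rays(d,px,obs); return c+r*((z-c[2])/r[:,2])[:,None]
def proj(d,P,obs=None):
    Rm,c=cam(d,obs); p=(np.atleast_2d(P)-c)@Rm@d['mtx'].T; return p[:,:2]/p[:,2:]
def tri(ds,pxs,obss=None):
    A=np.zeros((3,3));b=np.zeros(3)
    for i,(d,p) in enumerate(zip(ds,pxs)):
        c,r=rays(d,p,None if obss is None else obss[i]); r=r[0]/np.linalg.norm(r[0]); M=np.eye(3)-np.outer(r,r); A+=M;b+=M@c
    return np.linalg.solve(A,b)
E
python3 - <<'E'
from h import *
import pickle
o,D=pickle.load(open('d0.pkl','rb'))
T=D['top'];S=D['side']
def big(mask,seed):
    n,l=cv2.connectedComponents(mask); m=(l==l[seed[1],seed[0]]).astype(np.uint8)
    cs,_=cv2.findContours(m,cv2.RETR_EXTERNAL,cv2.CHAIN_APPROX_NONE); return max(cs,key=cv2.contourArea)[:,0]
def rect(d,mask,seed,z):
    c=big(mask,seed); P=onz(d,c,z)[:,:2].astype(np.float32); r=cv2.minAreaRect(P); return r
g=cv2.cvtColor(T['img'],cv2.COLOR_BGR2GRAY)
gs=cv2.cvtColor(S['img'],cv2.COLOR_BGR2GRAY)
print([int(g[y,x]) for x,y in [(260,195),(300,130),(190,180),(400,160),(457,172)]])
print('stand top',rect(T,(g<92).astype(np.uint8),(320,140),12))
print('stand side',rect(S,(gs<92).astype(np.uint8),(385,230),12))
hsv=cv2.cvtColor(T['img'],cv2.COLOR_BGR2HSV)
for p in [(190,180),(457,172),(430,160),(273,163),(340,156),(100,200)]: print(p,hsv[p[1],p[0]])
E
```

```text
[111, 71, 100, 144, 103]
stand top ((537.8548583984375, 5.2464447021484375), (299.21875, 189.86300659179688), 81.63765716552734)
stand side ((534.8785400390625, -3.989288330078125), (303.15887451171875, 186.84661865234375), 81.64775848388672)
(190, 180) [165  15 104]
(457, 172) [162  12 106]
(430, 160) [ 20  12 133]
(273, 163) [ 20  22 139]
(340, 156) [ 90   4 121]
(100, 200) [ 21  22 154]
```

```bash
python3 - <<'E'
from h import *
import pickle
o,D=pickle.load(open('d0.pkl','rb'))
T=D['top']['img']
for n,(x0,x1,y0,y1) in {'tray':(155,225,112,245),'bal':(405,500,130,235)}.items():
    cv2.imwrite(f'pics/c{n}.png',cv2.resize(T[y0:y1,x0:x1],None,fx=4.5,fy=4.5,interpolation=cv2.INTER_CUBIC))
a=[cv2.imread(f'pics/c{n}.png') for n in('tray','bal')]
h=min(x.shape[0] for x in a)
cv2.imwrite('pics/ctb.png',np.hstack([cv2.copyMakeBorder(x,0,599-x.shape[0],0,0,0) for x in a]))
E
```

```text
(no output)
```

View pics/ctb.png

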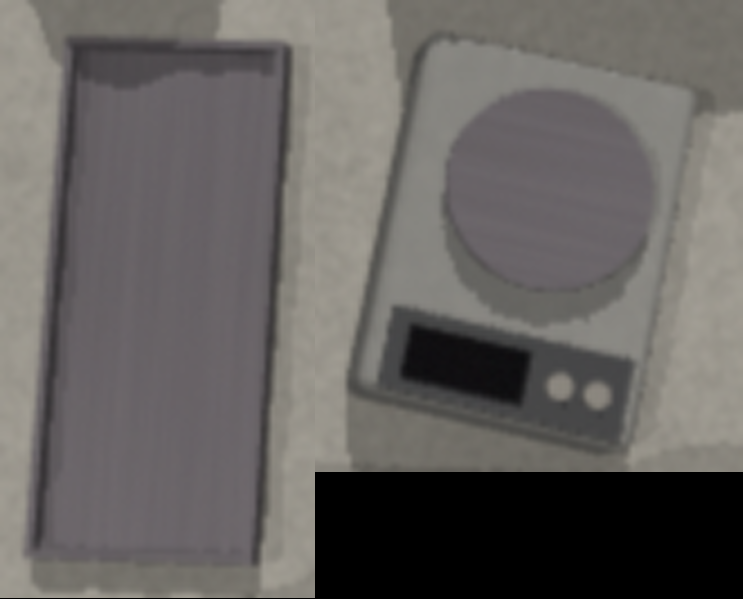

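```bash
cat >> h.py <<'E'
def blob(mask,seed):
    n,l=cv2.connectedComponents(mask.astype(np.uint8)); m=(l==l[seed[1],seed[0]]).astype(np.uint8)
    cs,_=cv2.findContours(m,cv2.RETR_EXTERNAL,cv2.CHAIN_APPROX_NONE); return max(cs,key=cv2.contourArea)[:,0]
E
python3 - <<'E'
from h import *
import pickle
o,D=pickle.load(open('d0.pkl','rb'))
T=D['top'];S=D['side']
for n,d,sp,st,sc in [('top',T,(457,172),(190,180),None),('side',S,(410,305),(295,132),None)]:
    b=cv2.GaussianBlur(d['img'],(3,3),0).astype(int)
    pink=((b[...,2]-b[...,1])>=5)&((b[...,0]-b[...,1])>=4)
    cv2.imwrite(f'pics/pink_{n}.png',pink*255)
    c=blob(cv2.morphologyEx(pink.astype(np.uint8),cv2.MORPH_CLOSE,np.ones((3,3))),sp)
    P=onz(d,c,52)[:,:2].astype(np.float32)
    print(n,'pan',cv2.minEnclosingCircle(P),cv2.fitEllipse(P))
    c=blob(cv2.morphologyEx(pink.astype(np.uint8),cv2.MORPH_CLOSE,np.ones((3,3))),st)
    P=onz(d,c,5)[:,:2].astype(np.float32)
    print(n,'tray',cv2.minAreaRect(P))
E
```

```text
top pan ((511.0431823730469, -325.93853759765625), 51.87430191040039) ((508.71527099609375, -326.5665283203125), (94.3451919555664, 98.14219665527344), 11.447171211242676)
top tray ((478.8337707519531, 16.87567138671875), (1712.036376953125, 1023.3487548828125), 89.42350006103516)
side pan ((700.8551635742188, 716.7018432617188), 1359.2723388671875) ((578.3396606445312, 384.3912353515625), (1742.6600341796875, 2581.814453125), 63.562828063964844)
side tray ((528.5931396484375, 367.9361572265625), (1667.4576416015625, 2787.7685546875), 64.76835632324219)[ WARN:0@0.375] global loadsave.cpp:1063 imwrite_ Unsupported depth image for selected encoder is fallbacked to CV_8U.
```

```bash
python3 - <<'E'
from h import *
import pickle
o,D=pickle.load(open('d0.pkl','rb'))
T=D['top'];S=D['side']
# hand cap-top centres: enlarged crop readings
caps={'square':((157,265),(178,53),122),'tall':((388,276),(233,134),152),'wide':((625,322),(291,301),132),'jar':((525,227),(370,322),54)}
f=lambda p,s,o_: (np.array(p)+.5)/s-.5+np.array(o_)
for k,(a,b,z) in caps.items():
    pt=f(a,5.5,(245,115)); ps=f(b,4.8,(290,135))
    X=tri([T,S],[pt,ps])
    print(k,pt,ps,X,'res',proj(T,X)-pt,proj(S,X)-ps,'z nominal',z,onz(T,pt,z)[0],onz(S,ps,z)[0])
E
```

```text
square [273.13636364 162.77272727] [326.6875     145.64583333] [518.85733309 105.09017955 115.96276168] res [[ 0.02983729 -0.13810397]] [[-0.12088556  0.03457503]] z nominal 122 [517.11041985 104.4507885  122.        ] [516.46668298  98.8277851  122.        ]
tall [315.13636364 164.77272727] [338.14583333 162.52083333] [507.10435669  10.78293082 144.41947432] res [[-0.00176536  0.00781194]] [[ 0.0071213  -0.00210707]] z nominal 152 [505.36851597  10.73324369 152.        ] [503.66229111   3.62175679 152.        ]
wide [358.22727273 173.13636364] [350.22916667 197.3125    ] [492.76611914 -84.04278109 126.28981021] res [[ 0.0545874  -0.22763319]] [[-0.22277072  0.06473098]] z nominal 132 [491.06447624 -83.30861959 132.        ] [490.89449428 -88.57931423 132.        ]
jar [340.04545455 155.86363636] [366.6875 201.6875] [554.52363176 -49.735242    46.2382292 ] res [[ 0.27731743 -1.1214782 ]] [[-1.09871379  0.33003597]] z nominal 54 [549.75855169 -48.57856199  54.        ] [553.88936506 -55.71091549  54.        ]
```

```bash
cat >> h.py <<'E'
def go(target,yawy=None):
    """shift/turn in tool axes to reach TCP target (mm), tool down; yawy = desired world angle(deg) of tool y (mod 180)"""
    o=ctrl.get_obs(); M=R.from_rotvec(o['orientation']).as_matrix(); p=o['ee_pos']
    y=M[:,1]; ang=np.degrees(np.arctan2(y[1],y[0]))
    print('t',round(o['t'],2),'pos',p.round(1),'toolx',M[:,0].round(3),'y ang',ang.round(2),'w',o['width'].round(1),'F',o['ft_force'].round(1))
    if target is None: return
    d=M.T@(np.array(target)-p)/1000; print('shift m',d.round(4),'norm',np.linalg.norm(d).round(3))
    if yawy is not None:
        a=np.radians((yawy-ang+90)%180-90); c=np.cos(np.radians(yawy));s=np.sin(np.radians(yawy))
        best=min(([sg*c,sg*s,0] for sg in(1,-1)),key=lambda v:-np.dot(v,y)); x=np.array([0,0,-1.]);G=np.c_[x,best,np.cross(x,best)]
        w=R.from_matrix(M.T@G).as_rotvec(); print('turn',w.round(4),'deg',np.degrees(w).round(2),'| shift in final axes',(G.T@(np.array(target)-p)/1000).round(4))
E
python3 - <<'E'
from h import *
import pickle
o,D=pickle.load(open('d0.pkl','rb'))
M=R.from_rotvec(o['orientation']).as_matrix(); print(M.round(3)); print(cam(D['wrist'],o))
go((430,0,330),81.64)
T=D['top'];S=D['side']
g=cv2.cvtColor(T['img'],cv2.COLOR_BGR2GRAY)
# pan & tray via corners by hand from crop
f=lambda p: (np.array(p)+.5)/4.5-.5
tc=np.array([f(p)+[155,112] for p in [(68,39),(290,45),(258,563),(27,555)]])
P=onz(T,tc,14)[:,:2]; print('tray',P.round(1),P.mean(0),cv2.minAreaRect(P.astype(np.float32)))
pc=np.array([f((x-315,y))+[405,130] for x,y in [(548,88),(548,289),(446,188),(654,190)]])
P=onz(T,pc,52)[:,:2]; print('pan',P.round(1),P.mean(0))
sp=np.array([(383,308),(438,308),(410,282),(412,334)]);print(onz(S,sp,52)[:,:2].round(1))
E
```

```text
[[-0.     0.295  0.955]
 [-0.001  0.955 -0.295]
 [-1.    -0.002 -0.   ]]
(array([[ 0.29459787,  0.91792467,  0.26575626],
       [ 0.95562039, -0.28258863, -0.08326671],
       [-0.00133287,  0.27849229, -0.96043754]]), array([111.05761482, 618.79829309, 384.39747199]))Traceback (most recent call last):
  File "<stdin>", line 5, in <module>
  File "h.py", line 31, in go
    print('t',round(o['t'],2),'pos',p.round(1),'toolx',M[:,0].round(3),'y ang',ang.round(2),'w',o['width'].round(1),'F',o['ft_force'].round(1))
                                                                                                ^^^^^^^^^^^^^^^^
AttributeError: 'float' object has no attribute 'round'
```

```bash
sed -i "s/o\['width'\].round(1)/round(o['width'],1)/" h.py
python3 - <<'E'
from h import *
import pickle
o,D=pickle.load(open('d0.pkl','rb'))
go((430,0,330),81.64)
T=D['top'];S=D['side']
f=lambda p: (np.array(p)+.5)/4.5-.5
tc=np.array([f(p)+[155,112] for p in [(68,39),(290,45),(258,563),(27,555)]])
P=onz(T,tc,14)[:,:2]; print('tray',P.round(1),P.mean(0),cv2.minAreaRect(P.astype(np.float32)))
pc=np.array([f((x-315,y))+[405,130] for x,y in [(548,88),(548,289),(446,188),(654,190)]])
P=onz(T,pc,52)[:,:2]; print('pan',P.round(1),P.mean(0))
sp=np.array([(383,308),(438,308),(410,282),(412,334)]);print(onz(S,sp,52)[:,:2].round(1))
E
```

```text
t 0.15 pos [184.4 596.7 222.1] toolx [-0.    -0.001 -1.   ] y ang 72.83 w 87.8 F [-0.2 -0.2  0.2]
shift m [-0.1074 -0.4977  0.4108] norm 0.654
turn [-1.538e-01 -1.000e-04  1.100e-03] deg [-8.81 -0.01  0.06] | shift in final axes [-0.1079 -0.5547  0.3297]
tray [[654.6 383.6]
 [650.5 256.8]
 [357.5 264.9]
 [361.9 391.9]] [506.13741602 324.2978278 ] ((506.0837707519531, 324.2627868652344), (127.0744857788086, 293.6044921875), 88.38255310058594)
pan [[ 565.9 -328.2]
 [ 457.3 -323.1]
 [ 511.6 -271.8]
 [ 510.2 -381.4]] [ 511.25638493 -326.12937251]
[[ 456.1 -317.5]
 [ 555.9 -360.7]
 [ 535.7 -287.7]
 [ 480.6 -387. ]]
```

```bash
python3 -m crank '[[[-0.04,0,0],[-0.077,0,0],0.0878],[[-0.04,0,0],[-0.077,0,0],0.0878],[[0,-0.03,0.018],[0,0,0],0.0878],[[0,-0.03,0.018],[0,0,0],0.0878],[[0,-0.03,0.018],[0,0,0],0.0878],[[0,-0.03,0.018],[0,0,0],0.0878],[[0,-0.03,0.018],[0,0,0],0.0878],[[0,-0.03,0.018],[0,0,0],0.0878]]'
python3 -m crank '[[[0,-0.03,0.018],[0,0,0],0.0878],[[0,-0.03,0.018],[0,0,0],0.0878],[[0,-0.03,0.018],[0,0,0],0.0878],[[0,-0.03,0.018],[0,0,0],0.0878],[[0,-0.03,0.018],[0,0,0],0.0878],[[0,-0.03,0.018],[0,0,0],0.0878],[[0,-0.03,0.018],[0,0,0],0.0878],[[0,-0.03,0.018],[0,0,0],0.0878]]'
python3 - <<'E'
from h import *
go((430,10,300),81.64)
E
```

```text
t: 0.82
ee_pos: [265.4, 401.6, 302.5]
orientation: [0.114, 1.568, -0.114]
ft_force: [-0.1, -0.1, 0.3]
width: 87.4
t: 1.48
ee_pos: [373.0, 143.3, 302.8]
orientation: [0.114, 1.567, -0.114]
ft_force: [0.1, 0.3, -0.2]
width: 87.9
t 1.48 pos [373.  143.3 302.8] toolx [ 0.  0. -1.] y ang 81.66 w 87.9 F [ 0.1  0.3 -0.2]
shift m [ 0.0028 -0.1236  0.0757] norm 0.145
turn [ 0.0003  0.0003 -0.0002] deg [ 0.02  0.02 -0.01] | shift in final axes [ 0.0028 -0.1236  0.0758]
```

```bash
python3 -m crank '[[[0,-0.031,0.019],[0,0,0],0.0878],[[0,-0.031,0.019],[0,0,0],0.0878],[[0,-0.031,0.019],[0,0,0],0.0878],[[0,-0.031,0.019],[0,0,0],0.0878],[[0,0,0],[0,0,0],0.0878],[[0,0,0],[0,0,0],0.0878],[[0,0,0],[0,0,0],0.0878],[[0,0,0],[0,0,0],0.0878]]'
python3 - <<'E'
from h import *
import pickle
o=ctrl.get_obs(); W=save('wrist','w1.png'); T=save('top','t1.png')
S=save('side','s1.png'); pickle.dump((o,W,T,S),open('d1.pkl','wb')); go(None)
E
```

```text
t: 2.15
ee_pos: [429.5, 12.1, 302.5]
orientation: [0.114, 1.568, -0.114]
ft_force: [0.0, 0.2, -0.2]
width: 87.6
t 2.3 pos [429.7  12.3 302.7] toolx [ 0.  0. -1.] y ang 81.76 w 87.8 F [ 0.3 -0.  -0.1]
```

View pics/w1.png

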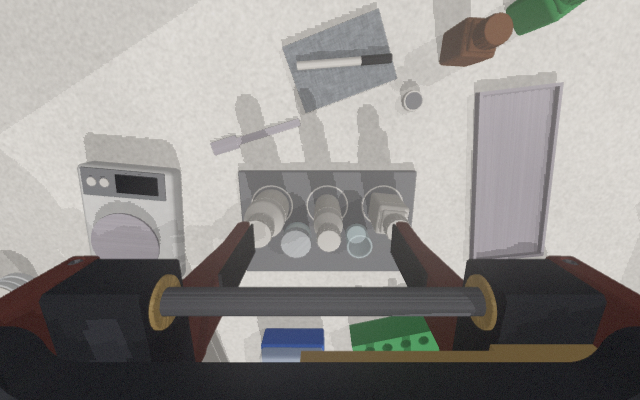

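View pics/s1.png

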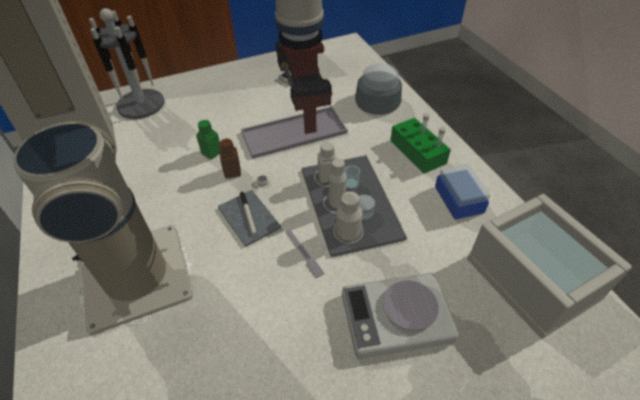

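The wrist view shows, from left to right, the balance (130,220), the stand (240–416, 170–271) with wide, tall and square, and the tray (515,170). I'll use it to settle the top/side disagreement.

```bash
python3 - <<'E'
from h import *
import pickle
o,W,T,S=pickle.load(open('d1.pkl','rb'))
a=cv2.resize(W['img'][160:280,225:425],None,fx=4,fy=4,interpolation=cv2.INTER_CUBIC); cv2.imwrite('pics/cw1.png',a)
f=np.array
C=f([537.86,5.25]);th=np.radians(-8.36);X=f([np.cos(th),np.sin(th)]);Y=f([-X[1],X[0]])
for sx,sy in [(-95,-150),(-95,150),(95,150),(95,-150)]:
    p=np.r_[C+sx*X+sy*Y,12]; print(sx,sy,p.round(1),'wrist pred',proj(W,p,o).round(1),'side pred',proj(S,p).round(1),'crop',((proj(W,p,o)-[225,160])*4).round(0))
E
```

```text
-95 -150 [ 422.1 -129.3   12. ] wrist pred [[237.9 169.7]] side pred [[329.  253.1]] crop [[51. 39.]]
-95 150 [465.7 167.5  12. ] wrist pred [[418.1 170. ]] side pred [[299.9 165.6]] crop [[773.  40.]]
95 150 [653.7 139.8  12. ] wrist pred [[408.1 270.8]] side pred [[365.6 153. ]] crop [[732. 443.]]
95 -150 [ 610. -157.   12.] wrist pred [[246.4 270.5]] side pred [[406.3 235.6]] crop [[ 86. 442.]]
```

View pics/cw1.png

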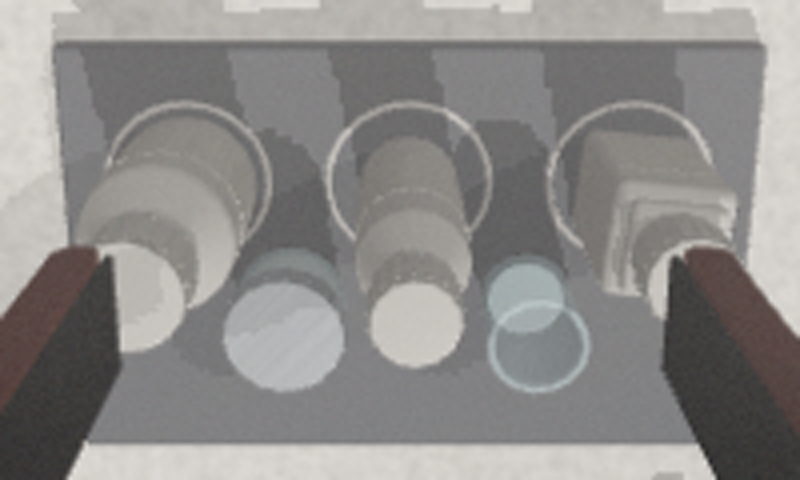

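```bash
python3 - <<'E'
from h import *
import pickle
o,W,T,S=pickle.load(open('d1.pkl','rb'))
f=lambda p:(np.array(p)+.5)/4-.5+np.array([225,160])
for n,p,z in [('tall',(417,325),152),('jar',(284,337),54),('beaker rim',(539,346),62)]:
    print(n,[onz(W,f(p),zz,o)[0].round(1) for zz in (z,z-6)])
C=np.array([537.8,4.7]);th=np.radians(-8.36);X=np.array([np.cos(th),np.sin(th)]);Y=np.array([-X[1],X[0]])
for q in [(-35,95),(-35,0),(-35,-95),(18,-55),(18,55)]: print(q,(C+q[0]*X+q[1]*Y).round(1))
f2=lambda p:(np.array(p)+.5)/5.5-.5+np.array([245,115])
print('beaker top', onz(T,f2((290,188)),62))
print('jar frame', [ (X@(np.array(p)-C),Y@(np.array(p)-C)) for p in [(549.8,-48.6)]])
print('tray yaw -1.62; slots',[(np.array([506.1,324.3])+k*88*np.array([np.cos(np.radians(-1.62)),np.sin(np.radians(-1.62))])).round(1) for k in(-1,0,1)])
go((517,104,220),81.64)
E
```

```text
tall [array([504.7,   8.8, 152. ]), array([507.6,   8.5, 146. ])]
jar [array([549.6, -49.9,  54. ]), array([552.4, -51. ,  48. ])]
beaker rim [array([564.4,  52.1,  62. ]), array([567.5,  52.5,  56. ])]
(-35, 95) [517.  103.8]
(-35, 0) [503.2   9.8]
(-35, -95) [489.4 -84.2]
(18, -55) [547.6 -52.3]
(18, 55) [563.6  56.5]
beaker top [[565.42866907  53.91614669  62.        ]]
jar frame [(np.float64(19.621901214069542), np.float64(-50.9889301000256))]
tray yaw -1.62; slots [array([418.1, 326.8]), array([506.1, 324.3]), array([594.1, 321.8])]
t 2.3 pos [429.7  12.3 302.7] toolx [ 0.  0. -1.] y ang 81.76 w 87.8 F [ 0.3 -0.  -0.1]
shift m [0.0827 0.1033 0.0733] norm 0.151
turn [ 0.0021  0.     -0.0001] deg [ 0.12  0.   -0.01] | shift in final axes [0.0827 0.1034 0.073 ]
```

```bash
python3 -m crank '[[[0.0205,0.0172,0.0122],[0,0,0],0.08],[[0.0205,0.0172,0.0122],[0,0,0],0.08],[[0.0205,0.0172,0.0122],[0,0,0],0.08],[[0.0205,0.0172,0.0122],[0,0,0],0.08],[[0.0205,0.0172,0.0122],[0,0,0],0.08],[[0.0205,0.0172,0.0122],[0,0,0],0.08],[[0,0,0],[0,0,0],0.08],[[0,0,0],[0,0,0],0.08]]'
python3 - <<'E'
from h import *
go((517,103.5,99),81.64); save('wrist','w2.png')
E
```

```text
t: 2.97
ee_pos: [516.5, 103.7, 178.6]
orientation: [0.112, 1.571, -0.113]
ft_force: [-0.1, 0.2, 0.2]
width: 80.3
t 2.97 pos [516.5 103.7 178.6] toolx [-0.003 -0.001 -1.   ] y ang 81.8 w 80.3 F [-0.1  0.2  0.2]
shift m [ 0.0796 -0.0001  0.0007] norm 0.08
turn [ 0.0029 -0.0028  0.0011] deg [ 0.16 -0.16  0.06] | shift in final axes [ 0.0796 -0.0002  0.0005]
```

View pics/w2.png

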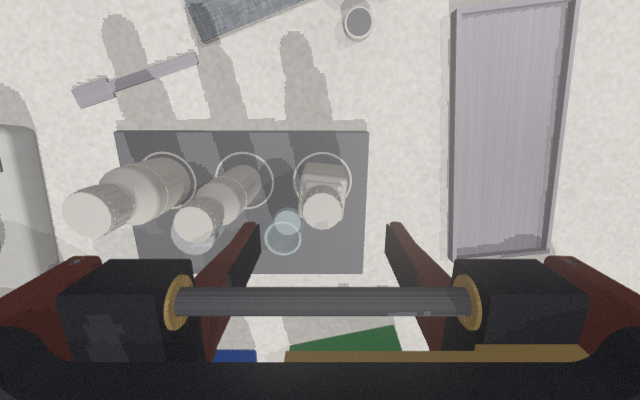

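The square cap (322,210) is centred between the fingers, so I'll descend.

```bash
python3 -m crank '[[[0.018,0,0],[0,0,0],0.08],[[0.018,0,0],[0,0,0],0.08],[[0.016,0,0],[0,0,0],0.08],[[0.012,0,0],[0,0,0],0.08],[[0.008,0,0],[0,0,0],0.08],[[0.007,0,0],[0,0,0],0.08],[[0,0,0],[0,0,0],0.06],[[0,0,0],[0,0,0],0.045]]'
python3 -m crank '[[[0,0,0],[0,0,0],0.03],[[0,0,0],[0,0,0],0.02],[[0,0,0],[0,0,0],0.01],[[0,0,0],[0,0,0],0],[[0,0,0],[0,0,0],0],[[0,0,0],[0,0,0],0],[[0,0,0],[0,0,0],0],[[0,0,0],[0,0,0],0]]'
python3 - <<'E'
from h import *
go((594,322,150),81.64); save('top','t2.png')
E
```

```text
t: 3.68
ee_pos: [517.6, 102.5, 101.4]
orientation: [0.115, 1.567, -0.115]
ft_force: [0.1, -0.1, 0.7]
width: 70.4
t: 4.35
ee_pos: [517.6, 102.8, 100.8]
orientation: [0.115, 1.568, -0.114]
ft_force: [-0.0, 0.4, 2.4]
width: 33.5
t 4.35 pos [517.6 102.8 100.8] toolx [ 0.  0. -1.] y ang 81.65 w 33.5 F [-0.   0.4  2.4]
shift m [-0.0491  0.228   0.0438] norm 0.237
turn [ 0.0002  0.0002 -0.0001] deg [ 0.01  0.01 -0.01] | shift in final axes [-0.0492  0.228   0.0437]
```

```bash
python3 -m crank '[[[-0.01,0,0],[0,0,0],0],[[-0.02,0,0],[0,0,0],0],[[-0.02,0,0],[0,0,0],0],[[0,0.01,0.002],[0,0,0],0],[[0,0.02,0.004],[0,0,0],0],[[0,0.028,0.006],[0,0,0],0],[[0,0.028,0.006],[0,0,0],0],[[0,0.028,0.006],[0,0,0],0]]'
python3 -m crank '[[[0,0.028,0.006],[0,0,0],0],[[0,0.028,0.005],[0,0,0],0],[[0,0.028,0.004],[0,0,0],0],[[0,0.02,0.003],[0,0,0],0],[[0,0.01,0.002],[0,0,0],0],[[0,0,0],[0,0,0],0],[[0,0,0],[0,0,0],0],[[0,0,0],[0,0,0],0]]'
python3 - <<'E'
from h import *
go((594,322,94),81.64); save('wrist','w3.png')
E
```

```text
t: 5.07
ee_pos: [557.8, 213.4, 150.3]
orientation: [0.115, 1.568, -0.115]
ft_force: [0.8, 1.0, -2.5]
width: 33.9
t: 5.73
ee_pos: [593.4, 320.7, 150.1]
orientation: [0.114, 1.569, -0.116]
ft_force: [0.6, -1.0, -1.4]
width: 33.5
t 5.73 pos [593.4 320.7 150.1] toolx [-0.001 -0.001 -1.   ] y ang 81.62 w 33.5 F [ 0.6 -1.  -1.4]
shift m [0.0561 0.0014 0.0005] norm 0.056
turn [-0.0003 -0.0012  0.0012] deg [-0.02 -0.07  0.07] | shift in final axes [0.0561 0.0013 0.0004]
```

View pics/w3.png

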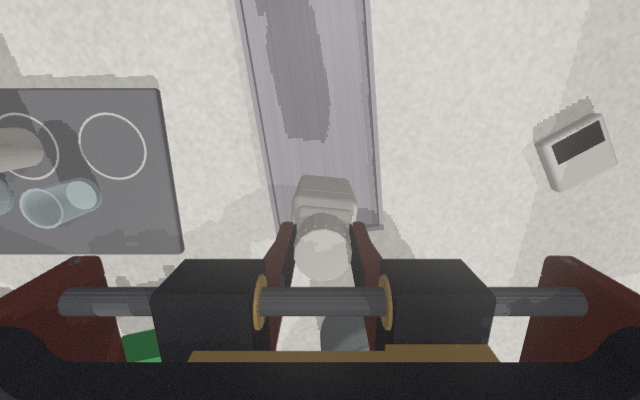

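The square bottle is held upright over the far end of the tray. Lowering it now.

```bash
python3 -m crank '[[[0.012,0,0],[0,0,0],0],[[0.012,0,0],[0,0,0],0],[[0.012,0,0],[0,0,0],0],[[0.008,0,0],[0,0,0],0],[[0.005,0,0],[0,0,0],0],[[0.004,0,0],[0,0,0],0],[[0.002,0,0],[0,0,0],0],[[0,0,0],[0,0,0],0]]'
python3 - <<'E'
from h import *
go((594,322,94),81.64)
E
```

```text
t: 6.45
ee_pos: [594.0, 321.9, 95.2]
orientation: [0.114, 1.568, -0.115]
ft_force: [0.0, -0.3, -1.2]
width: 33.2
t 6.45 pos [594.  321.9  95.2] toolx [-0. -0. -1.] y ang 81.65 w 33.2 F [ 0.  -0.3 -1.2]
shift m [ 0.0012  0.0001 -0.    ] norm 0.001
turn [ 0.0002 -0.0004  0.0003] deg [ 0.01 -0.02  0.02] | shift in final axes [ 0.0012  0.0001 -0.    ]
```

```bash
python3 -m crank '[[[0.001,0,0],[0,0,0],0],[[0.001,0,0],[0,0,0],0],[[0,0,0],[0,0,0],0],[[0,0,0],[0,0,0],0],[[0,0,0],[0,0,0],0],[[0,0,0],[0,0,0],0],[[0,0,0],[0,0,0],0],[[0,0,0],[0,0,0],0]]'
```

```text
t: 7.12
ee_pos: [594.2, 321.9, 93.9]
orientation: [0.115, 1.568, -0.114]
ft_force: [0.2, 0.7, -0.7]
width: 33.5
```

```bash
python3 -m crank '[[[0.001,0,0],[0,0,0],0],[[0,0,0],[0,0,0],0],[[0,0,0],[0,0,0],0],[[0,0,0],[0,0,0],0.01],[[0,0,0],[0,0,0],0.02],[[0,0,0],[0,0,0],0.045],[[0,0,0],[0,0,0],0.08],[[0,0,0],[0,0,0],0.08]]'
python3 -m crank '[[[0,0,0],[0,0,0],0.08],[[0,0,0],[0,0,0],0.08],[[0,0,0],[0,0,0],0.08],[[-0.01,0,0],[0,0,0],0.08],[[-0.015,0,0],[0,0,0],0.08],[[-0.025,0,0],[0,0,0],0.08],[[-0.03,0,0],[0,0,0],0.08],[[-0.02,0,0],[0,0,0],0.08]]'
python3 - <<'E'
from h import *
go((504.5,9.8,210),81.64)
E
```

```text
t: 7.78
ee_pos: [594.2, 321.9, 92.7]
orientation: [0.115, 1.568, -0.114]
ft_force: [-0.8, 0.1, 0.9]
width: 50.0
t: 8.45
ee_pos: [594.8, 322.3, 195.9]
orientation: [0.115, 1.566, -0.114]
ft_force: [0.4, 0.5, 0.7]
width: 79.9
t 8.45 pos [594.8 322.3 195.9] toolx [ 0.002  0.001 -1.   ] y ang 81.65 w 79.9 F [0.4 0.5 0.7]
shift m [-0.0147 -0.3222 -0.0439] norm 0.326
turn [ 0.0001  0.0019 -0.0014] deg [ 0.01  0.11 -0.08] | shift in final axes [-0.0141 -0.3223 -0.0439]
```

```bash
python3 -m crank '[[[-0.01,-0.015,-0.002],[0,0,0],0.08],[[0,-0.03,-0.004],[0,0,0],0.08],[[0,-0.036,-0.005],[0,0,0],0.08],[[0,-0.036,-0.005],[0,0,0],0.08],[[0,-0.036,-0.005],[0,0,0],0.08],[[0,-0.036,-0.005],[0,0,0],0.08],[[0,-0.036,-0.005],[0,0,0],0.08],[[0,-0.036,-0.005],[0,0,0],0.08]]'
python3 -m crank '[[[0,-0.03,-0.004],[0,0,0],0.08],[[0,-0.022,-0.003],[0,0,0],0.08],[[0,-0.009,-0.001],[0,0,0],0.08],[[0,0,0],[0,0,0],0.08],[[0,0,0],[0,0,0],0.08],[[0,0,0],[0,0,0],0.08],[[0,0,0],[0,0,0],0.08],[[0,0,0],[0,0,0],0.08]]'
python3 - <<'E'
from h import *
go((504.5,9.8,129),81.64); save('wrist','w4.png')
E
```

```text
t: 9.12
ee_pos: [520.0, 67.5, 203.5]
orientation: [0.114, 1.567, -0.114]
ft_force: [0.8, -0.6, -0.2]
width: 79.9
t: 9.78
ee_pos: [504.1, 10.7, 202.6]
orientation: [0.113, 1.568, -0.113]
ft_force: [0.6, -0.5, 0.8]
width: 79.8
t 9.78 pos [504.1  10.7 202.6] toolx [-0.  0. -1.] y ang 81.73 w 79.8 F [ 0.6 -0.5  0.8]
shift m [ 0.0736 -0.0009  0.0005] norm 0.074
turn [ 0.0016 -0.     -0.0001] deg [ 0.09 -0.   -0.01] | shift in final axes [ 0.0736 -0.0009  0.0005]
```

View pics/w4.png

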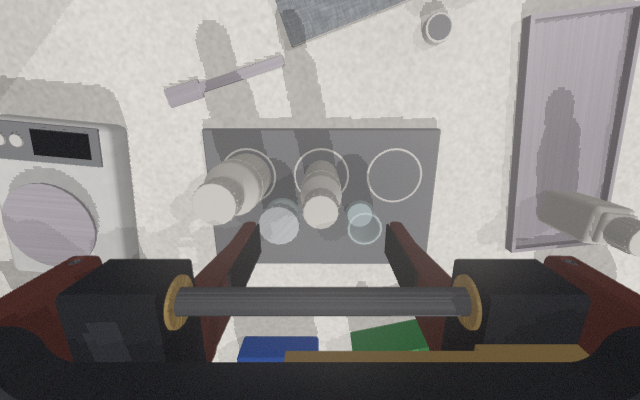

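Tall cap (321,211) is centred and the square bottle is standing in the tray. Descend 73 mm and grip.

```bash
python3 -m crank '[[[0.016,0,0],[0,0,0],0.08],[[0.017,0,0],[0,0,0],0.08],[[0.014,0,0],[0,0,0],0.08],[[0.012,0,0],[0,0,0],0.07],[[0.008,0,0],[0,0,0],0.06],[[0.006,0,0],[0,0,0],0.06],[[0,0,0],[0,0,0],0.05],[[0,0,0],[0,0,0],0.04]]'
python3 -m crank '[[[0,0,0],[0,0,0],0.03],[[0,0,0],[0,0,0],0.02],[[0,0,0],[0,0,0],0.01],[[0,0,0],[0,0,0],0],[[0,0,0],[0,0,0],0],[[0,0,0],[0,0,0],0],[[0,0,0],[0,0,0],0],[[0,0,0],[0,0,0],0]]'
python3 - <<'E'
from h import *
go((506,324.5,150),81.64)
E
```

```text
t: 10.5
ee_pos: [503.9, 9.9, 129.7]
orientation: [0.114, 1.568, -0.114]
ft_force: [0.1, 0.0, 0.9]
width: 49.8
t: 11.17
ee_pos: [504.3, 9.6, 130.2]
orientation: [0.114, 1.567, -0.115]
ft_force: [-0.5, -1.2, 5.9]
width: 29.3
t 11.17 pos [504.3   9.6 130.2] toolx [ 0.001 -0.    -1.   ] y ang 81.65 w 29.3 F [-0.5 -1.2  5.9]
shift m [-0.0198  0.3118 -0.0441] norm 0.316
turn [ 0.0001  0.0012 -0.    ] deg [ 0.01  0.07 -0.  ] | shift in final axes [-0.0198  0.3118 -0.0441]
```

```bash
python3 -m crank '[[[-0.01,0,0],[0,0,0],0],[[-0.02,0,0],[0,0,0],0],[[-0.02,0,0],[0,0,0],0],[[0,0.015,-0.002],[0,0,0],0],[[0,0.03,-0.004],[0,0,0],0],[[0,0.036,-0.005],[0,0,0],0],[[0,0.036,-0.005],[0,0,0],0],[[0,0.036,-0.005],[0,0,0],0]]'
python3 -m crank '[[[0,0.036,-0.005],[0,0,0],0],[[0,0.036,-0.005],[0,0,0],0],[[0,0.036,-0.005],[0,0,0],0],[[0,0.03,-0.005],[0,0,0],0],[[0,0.021,-0.003],[0,0,0],0],[[0,0,0],[0,0,0],0],[[0,0,0],[0,0,0],0],[[0,0,0],[0,0,0],0]]'
python3 - <<'E'
from h import *
go((506,324.5,123),81.64); save('wrist','w5.png')
E
```

```text
t: 11.83
ee_pos: [504.7, 165.5, 180.0]
orientation: [0.115, 1.568, -0.115]
ft_force: [0.3, -0.6, -2.1]
width: 29.3
t: 12.5
ee_pos: [505.0, 324.0, 179.5]
orientation: [0.114, 1.569, -0.115]
ft_force: [0.4, 0.4, -1.9]
width: 29.5
t 12.5 pos [505.  324.  179.5] toolx [-0.001 -0.001 -1.   ] y ang 81.66 w 29.5 F [ 0.4  0.4 -1.9]
shift m [0.0565 0.0007 0.0009] norm 0.056
turn [ 0.0003 -0.001   0.0011] deg [ 0.02 -0.05  0.06] | shift in final axes [0.0565 0.0007 0.0009]
```

View pics/w5.png

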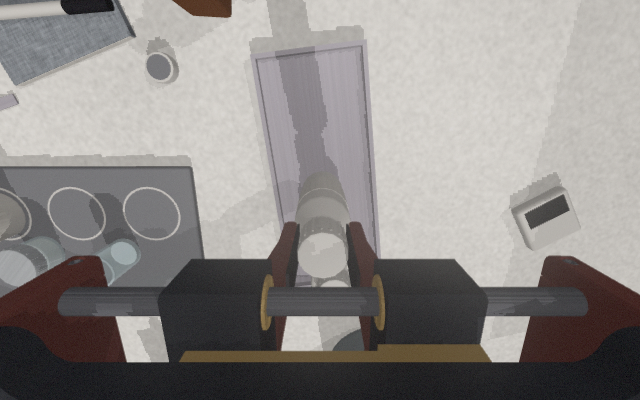

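Tall is held upright over mid-tray. Lower 58 mm, release and rise.

```bash
python3 -m crank '[[[0.012,0,0],[0,0,0],0],[[0.013,0,0],[0,0,0],0],[[0.012,0,0],[0,0,0],0],[[0.008,0,0],[0,0,0],0],[[0.005,0,0],[0,0,0],0],[[0.004,0,0],[0,0,0],0],[[0.002,0,0],[0,0,0],0],[[0.001,0,0],[0,0,0],0]]'
python3 -m crank '[[[0.001,0,0],[0,0,0],0],[[0,0,0],[0,0,0],0],[[0,0,0],[0,0,0],0],[[0,0,0],[0,0,0],0.01],[[0,0,0],[0,0,0],0.02],[[0,0,0],[0,0,0],0.04],[[0,0,0],[0,0,0],0.07],[[0,0,0],[0,0,0],0.08]]'
python3 -m crank '[[[0,0,0],[0,0,0],0.08],[[0,0,0],[0,0,0],0.08],[[-0.01,0,0],[0,0,0],0.08],[[-0.015,0,0],[0,0,0],0.08],[[-0.02,0,0],[0,0,0],0.08],[[-0.02,0,0],[0,0,0],0.08],[[-0.01,0,0],[0,0,0],0.08],[[0,0,0],[0,0,0],0.08]]'
python3 - <<'E'
from h import *
go((490.5,-84,200),81.64)
E
```

```text
t: 13.22
ee_pos: [506.0, 324.7, 123.3]
orientation: [0.114, 1.567, -0.115]
ft_force: [-2.3, -3.2, 11.2]
width: 29.4
t: 13.88
ee_pos: [505.9, 325.1, 122.0]
orientation: [0.115, 1.567, -0.114]
ft_force: [-0.5, 0.5, 0.1]
width: 46.1
t: 14.55
ee_pos: [507.0, 325.7, 199.7]
orientation: [0.117, 1.564, -0.112]
ft_force: [-0.1, -0.1, -0.2]
width: 79.8
t 14.55 pos [507.  325.7 199.7] toolx [ 0.004  0.003 -1.   ] y ang 81.65 w 79.8 F [-0.1 -0.1 -0.2]
shift m [-0.0015 -0.4077  0.0432] norm 0.41
turn [ 0.0002  0.0039 -0.0032] deg [ 0.01  0.22 -0.19] | shift in final axes [-3.000e-04 -4.077e-01  4.320e-02]
```

```bash
python3 -m crank '[[[0,-0.018,0.002],[0,0,0],0.08],[[0,-0.03,0.003],[0,0,0],0.08],[[0,-0.036,0.004],[0,0,0],0.08],[[0,-0.036,0.004],[0,0,0],0.08],[[0,-0.036,0.004],[0,0,0],0.08],[[0,-0.036,0.004],[0,0,0],0.08],[[0,-0.036,0.004],[0,0,0],0.08],[[0,-0.036,0.004],[0,0,0],0.08]]'
python3 -m crank '[[[0,-0.036,0.004],[0,0,0],0.08],[[0,-0.036,0.004],[0,0,0],0.08],[[0,-0.036,0.004],[0,0,0],0.08],[[0,-0.024,0.002],[0,0,0],0.08],[[0,-0.012,0],[0,0,0],0.08],[[0,0,0],[0,0,0],0.08],[[0,0,0],[0,0,0],0.08],[[0,0,0],[0,0,0],0.08]]'
python3 - <<'E'
from h import *
go((490.5,-84,109),81.64); save('wrist','w6.png')
E
```

```text
t: 15.22
ee_pos: [495.0, 57.7, 195.9]
orientation: [0.114, 1.569, -0.114]
ft_force: [1.3, -1.0, -0.4]
width: 79.9
t: 15.88
ee_pos: [488.7, -84.0, 196.3]
orientation: [0.114, 1.568, -0.114]
ft_force: [-0.2, -0.4, 0.1]
width: 80.0
t 15.88 pos [488.7 -84.  196.3] toolx [-0.001  0.    -1.   ] y ang 81.68 w 80.0 F [-0.2 -0.4  0.1]
shift m [0.0873 0.0002 0.0018] norm 0.087
turn [ 0.0007 -0.0007 -0.0004] deg [ 0.04 -0.04 -0.02] | shift in final axes [0.0873 0.0002 0.0018]
```

View pics/w6.png

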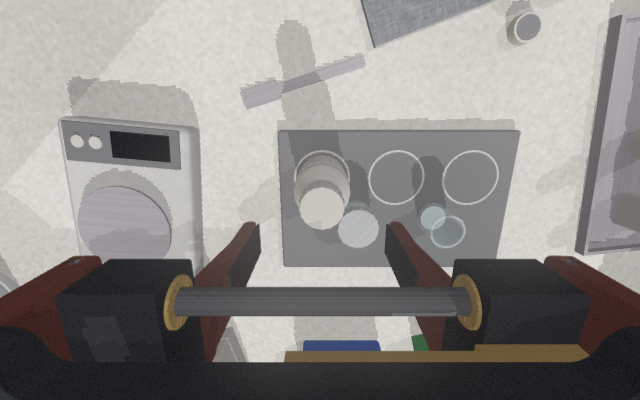

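```bash
python3 -m crank '[[[0.018,0,0.001],[0,0,0],0.08],[[0.02,0,0.001],[0,0,0],0.08],[[0.018,0,0],[0,0,0],0.08],[[0.014,0,0],[0,0,0],0.08],[[0.01,0,0],[0,0,0],0.07],[[0.007,0,0],[0,0,0],0.07],[[0,0,0],[0,0,0],0.06],[[0,0,0],[0,0,0],0.05]]'
python3 -m crank '[[[0,0,0],[0,0,0],0.04],[[0,0,0],[0,0,0],0.03],[[0,0,0],[0,0,0],0.02],[[0,0,0],[0,0,0],0],[[0,0,0],[0,0,0],0],[[0,0,0],[0,0,0],0],[[0,0,0],[0,0,0],0],[[0,0,0],[0,0,0],0]]'
python3 - <<'E'
from h import *
go((418,327,160),81.64)
E
```

```text
t: 16.6
ee_pos: [491.0, -85.0, 109.8]
orientation: [0.114, 1.568, -0.114]
ft_force: [0.3, 0.0, -0.2]
width: 60.5
t: 17.27
ee_pos: [491.4, -85.5, 110.3]
orientation: [0.115, 1.566, -0.115]
ft_force: [-0.7, 0.6, 6.6]
width: 39.3
t 17.27 pos [491.4 -85.5 110.3] toolx [ 0.001 -0.    -1.   ] y ang 81.64 w 39.3 F [-0.7  0.6  6.6]
shift m [-0.0498  0.3974 -0.1325] norm 0.422
turn [-0.      0.0013 -0.0001] deg [-0.    0.07 -0.  ] | shift in final axes [-0.0497  0.3974 -0.1326]
```

```bash
python3 -m crank '[[[-0.01,0,0],[0,0,0],0],[[-0.02,0,0],[0,0,0],0],[[-0.02,0,0],[0,0,0],0],[[0,0.018,-0.006],[0,0,0],0],[[0,0.03,-0.01],[0,0,0],0],[[0,0.034,-0.011],[0,0,0],0],[[0,0.034,-0.011],[0,0,0],0],[[0,0.034,-0.011],[0,0,0],0]]'
python3 -m crank '[[[0,0.034,-0.011],[0,0,0],0],[[0,0.034,-0.011],[0,0,0],0],[[0,0.034,-0.012],[0,0,0],0],[[0,0.034,-0.012],[0,0,0],0],[[0,0.034,-0.012],[0,0,0],0],[[0,0.034,-0.011],[0,0,0],0],[[0,0.03,-0.01],[0,0,0],0],[[0,0.013,-0.004],[0,0,0],0]]'
python3 -m crank '[[[0,0,0],[0,0,0],0],[[0,0,0],[0,0,0],0],[[0.01,0,0],[0,0,0],0],[[0.01,0,0],[0,0,0],0],[[0.01,0,0],[0,0,0],0],[[0,0,0],[0,0,0],0],[[0,0,0],[0,0,0],0],[[0,0,0],[0,0,0],0]]'
python3 - <<'E'
from h import *
go((418,327,103.3),81.64); save('wrist','w7.png')
E
```

```text
t: 17.93
ee_pos: [463.2, 71.2, 160.0]
orientation: [0.115, 1.568, -0.115]
ft_force: [1.2, -0.3, -3.1]
width: 39.4
t: 18.6
ee_pos: [417.1, 329.8, 160.0]
orientation: [0.114, 1.568, -0.112]
ft_force: [0.8, -0.0, -2.5]
width: 39.5
t: 19.27
ee_pos: [418.1, 326.1, 129.4]
orientation: [0.115, 1.568, -0.115]
ft_force: [0.4, 0.3, -2.0]
width: 39.5
t 19.27 pos [418.1 326.1 129.4] toolx [-0. -0. -1.] y ang 81.6 w 39.5 F [ 0.4  0.3 -2. ]
shift m [ 0.0261  0.0009 -0.0002] norm 0.026
turn [-0.0006 -0.0004  0.0004] deg [-0.04 -0.02  0.02] | shift in final axes [ 0.0261  0.0009 -0.0002]
```

View pics/w7.png

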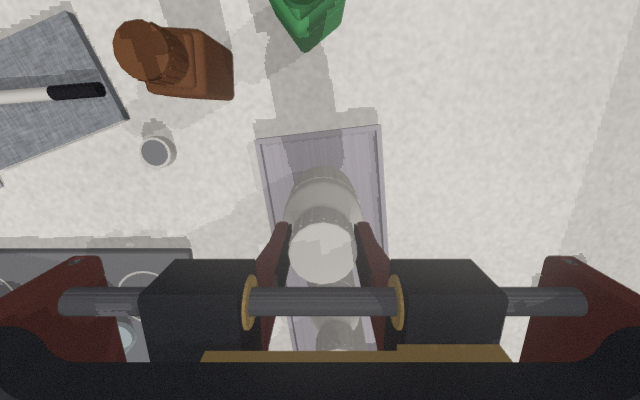

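Wide is held over the near end of the tray, clear of the rim. Lower the remaining 27 mm and release.

```bash
python3 -m crank '[[[0.008,0,0],[0,0,0],0],[[0.008,0,0],[0,0,0],0],[[0.005,0,0],[0,0,0],0],[[0.003,0,0],[0,0,0],0],[[0.002,0,0],[0,0,0],0],[[0.001,0,0],[0,0,0],0],[[0,0,0],[0,0,0],0],[[0,0,0],[0,0,0],0]]'
```

```text
t: 19.98
ee_pos: [417.7, 326.4, 103.4]
orientation: [0.114, 1.568, -0.115]
ft_force: [-2.2, -2.0, 7.4]
width: 39.6
```

```bash
python3 -m crank '[[[0,0,0],[0,0,0],0.02],[[0,0,0],[0,0,0],0.03],[[0,0,0],[0,0,0],0.045],[[0,0,0],[0,0,0],0.06],[[0,0,0],[0,0,0],0.08],[[0,0,0],[0,0,0],0.08],[[0,0,0],[0,0,0],0.08],[[0,0,0],[0,0,0],0.08]]'
python3 -m crank '[[[-0.01,0,0],[0,0,0],0.08],[[-0.02,0,0],[0,0,0],0.08],[[-0.03,0,0],[0,0,0],0.08],[[-0.03,0,0],[0,0,0],0.08],[[-0.015,0,0],[0,0,0],0.08],[[0,0,0],[0,0,0],0.08],[[0,0,0],[0,0,0],0.08],[[0,0,0],[0,0,0],0.08]]'
python3 - <<'E'
from h import *
go((549.5,-49.5,120),81.64); d=save('top','t3.png')
E
```

```text
t: 20.65
ee_pos: [417.9, 326.6, 102.6]
orientation: [0.114, 1.568, -0.114]
ft_force: [-0.3, -0.3, 0.2]
width: 75.0
t: 21.32
ee_pos: [417.4, 326.1, 207.0]
orientation: [0.114, 1.569, -0.115]
ft_force: [-0.6, -0.1, 0.7]
width: 80.0
t 21.32 pos [417.4 326.1 207. ] toolx [-0.001 -0.001 -1.   ] y ang 81.65 w 80.0 F [-0.6 -0.1  0.7]
shift m [ 0.0872 -0.3523  0.1854] norm 0.408
turn [ 0.0001 -0.0008  0.0008] deg [ 0.01 -0.05  0.05] | shift in final axes [ 0.087  -0.3524  0.1854]
```

View pics/t3.png

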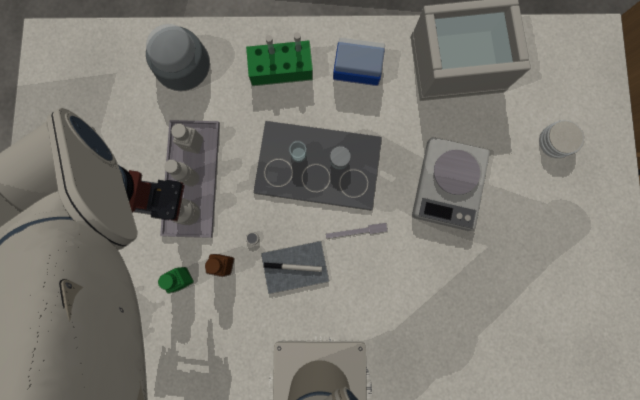

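All three bottles stand in the tray at (182,132), (174,168) and (182,212). Jar next.

```bash
python3 -m crank '[[[0,-0.015,0.008],[0,0,0],0.08],[[0,-0.025,0.013],[0,0,0],0.08],[[0,-0.033,0.017],[0,0,0],0.08],[[0,-0.033,0.017],[0,0,0],0.08],[[0,-0.033,0.017],[0,0,0],0.08],[[0,-0.033,0.018],[0,0,0],0.08],[[0,-0.033,0.018],[0,0,0],0.08],[[0,-0.033,0.018],[0,0,0],0.08]]'
python3 -m crank '[[[0.01,-0.033,0.017],[0,0,0],0.08],[[0.01,-0.033,0.017],[0,0,0],0.08],[[0.01,-0.033,0.017],[0,0,0],0.08],[[0.01,-0.015,0.008],[0,0,0],0.08],[[0.01,0,0],[0,0,0],0.08],[[0,0,0],[0,0,0],0.08],[[0,0,0],[0,0,0],0.08],[[0,0,0],[0,0,0],0.08]]'
python3 - <<'E'
from h import *
import pickle
go((549.5,-49.5,27),81.64); o=ctrl.get_obs(); d=save('wrist','w8.png'); pickle.dump((o,d),open('d8.pkl','wb'))
E
```

```text
t: 22.03
ee_pos: [507.4, 70.9, 206.2]
orientation: [0.114, 1.571, -0.115]
ft_force: [0.7, -0.0, -0.0]
width: 80.2
t: 22.7
ee_pos: [549.2, -47.4, 157.4]
orientation: [0.114, 1.569, -0.113]
ft_force: [0.3, 0.2, 0.6]
width: 79.9
t 22.7 pos [549.2 -47.4 157.4] toolx [-0.001  0.    -1.   ] y ang 81.72 w 79.9 F [0.3 0.2 0.6]
shift m [ 0.1304 -0.0021  0.0008] norm 0.13
turn [ 0.0014 -0.0013 -0.0001] deg [ 0.08 -0.07 -0.01] | shift in final axes [ 0.1304 -0.002   0.0006]
```

View pics/w8.png

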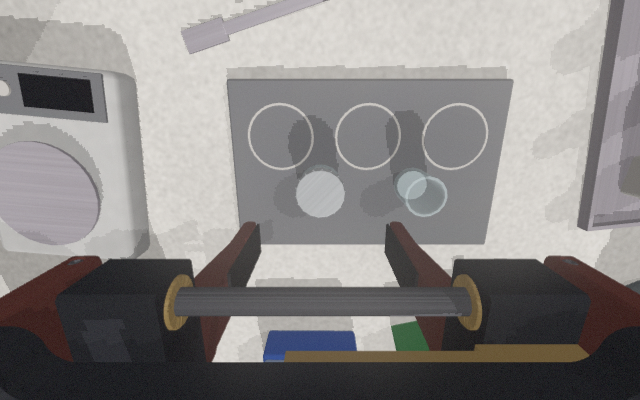

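```bash
python3 - <<'E'
from h import *
import pickle
o,d=pickle.load(open('d8.pkl','rb'))
g=cv2.GaussianBlur(cv2.cvtColor(d['img'],cv2.COLOR_BGR2GRAY),(3,3),0)
print(g[193,320],g[225,320])
c=blob(g>150,(320,193)); (cx,cy),(a,b),t=cv2.fitEllipse(c); print('lid',cx,cy,a,b)
for z in (54,50): print(onz(d,(cx,cy),z,o)[0].round(1), 'diam',a*(np.linalg.norm(onz(d,(cx+1,cy),z,o)-onz(d,(cx,cy),z,o))))
for p in [(280.5,136),(368,136),(455,136.5)]: print('ring',onz(d,p,12,o)[0].round(1))
c,_=rays(d,(cx,cy),o);print(c)
E
```

```text
182 131
lid 319.9438171386719 193.74612426757812 46.38768768310547 48.00376892089844
[549.1 -50.4  54. ] diam 46.44698049760528
[550.3 -50.6  50. ] diam 47.14550041982887
ring [489.9 -85.6  12. ]
ring [503.6   9.1  12. ]
ring [517.8 103.3  12. ]
[473.37521113 -37.04914034 319.97369106]
```

```bash
python3 -m crank '[[[0.02,-0.0025,0.001],[0,0,0],0.08],[[0.025,0,0],[0,0,0],0.08],[[0.025,0,0],[0,0,0],0.08],[[0.02,0,0],[0,0,0],0.08],[[0.016,0,0],[0,0,0],0.08],[[0.012,0,0],[0,0,0],0.08],[[0.008,0,0],[0,0,0],0.08],[[0.004,0,0],[0,0,0],0.07]]'
python3 -m crank '[[[0,0,0],[0,0,0],0.06],[[0,0,0],[0,0,0],0.05],[[0,0,0],[0,0,0],0.045],[[0,0,0],[0,0,0],0.03],[[0,0,0],[0,0,0],0.02],[[0,0,0],[0,0,0],0.01],[[0,0,0],[0,0,0],0],[[0,0,0],[0,0,0],0]]'
python3 - <<'E'
from h import *
go((511.2,-326.8,137),81.64)
E
```

```text
t: 23.42
ee_pos: [550.4, -50.6, 27.2]
orientation: [0.114, 1.568, -0.114]
ft_force: [0.6, 0.6, 0.8]
width: 76.2
t: 24.08
ee_pos: [551.1, -51.3, 28.5]
orientation: [0.115, 1.566, -0.115]
ft_force: [-0.7, 0.5, 6.0]
width: 49.2
t 24.08 pos [551.1 -51.3  28.5] toolx [ 0.001 -0.    -1.   ] y ang 81.64 w 49.2 F [-0.7  0.5  6. ]
shift m [-0.1085 -0.2784  0.0008] norm 0.299
turn [-0.      0.0014 -0.0001] deg [-0.    0.08 -0.01] | shift in final axes [-0.1085 -0.2784  0.0006]
```

```bash
python3 -m crank '[[[-0.008,0,0],[0,0,0],0],[[-0.02,0,0],[0,0,0],0],[[-0.025,0,0],[0,0,0],0],[[-0.02,0,0],[0,0,0],0],[[-0.007,-0.012,0],[0,0,0],0],[[0,-0.025,0],[0,0,0],0],[[0,-0.034,0],[0,0,0],0],[[0,-0.034,0],[0,0,0],0]]'
python3 -m crank '[[[0,-0.034,0],[0,0,0],0],[[0,-0.034,0],[0,0,0],0],[[0,-0.034,0],[0,0,0],0],[[0,-0.034,0],[0,0,0],0],[[0,-0.025,0],[0,0,0],0],[[0,-0.012,0],[0,0,0],0],[[0,0,0],[0,0,0],0],[[0,0,0],[0,0,0],0]]'
python3 - <<'E'
from h import *
import pickle
go((511.2,-326.8,69),81.64); o=ctrl.get_obs(); d=save('wrist','w9.png'); pickle.dump((o,d),open('d9.pkl','wb'))
E
```

```text
t: 24.75
ee_pos: [534.5, -156.4, 107.7]
orientation: [0.113, 1.568, -0.113]
ft_force: [-0.5, -0.5, -2.1]
width: 49.3
t: 25.42
ee_pos: [509.2, -326.2, 107.1]
orientation: [0.116, 1.569, -0.115]
ft_force: [-0.2, 0.3, -0.3]
width: 49.6
t 25.42 pos [ 509.2 -326.2  107.1] toolx [-0.001  0.001 -1.   ] y ang 81.56 w 49.6 F [-0.2  0.3 -0.3]
shift m [ 0.0381 -0.0004  0.0021] norm 0.038
turn [-0.0014 -0.0011 -0.0008] deg [-0.08 -0.06 -0.05] | shift in final axes [ 0.0381 -0.0003  0.002 ]
```

View pics/w9.png

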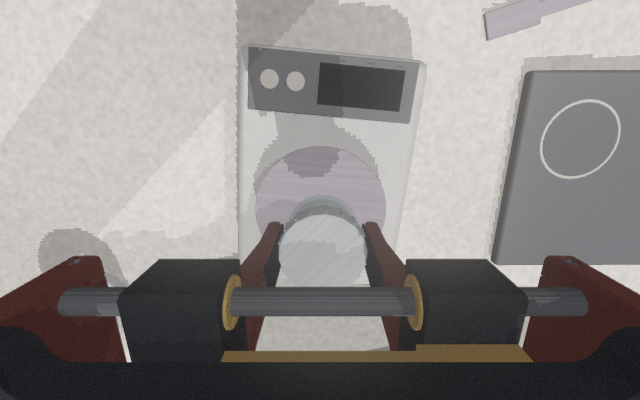

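```bash
python3 - <<'E'
from h import *
import pickle
o,d=pickle.load(open('d9.pkl','rb'))
g=cv2.GaussianBlur(d['img'],(3,3),0).astype(int)
pink=((g[...,2]-g[...,1])>=3)&((g[...,0]-g[...,1])>=3)
l=[];
for y in range(150,225,4):
    xs=np.where(pink[y,245:396])[0]+245
    if len(xs)>5: l+= [(xs.min(),y),(xs.max(),y)]
xs=[np.where(pink[120:200,x])[0] for x in range(290,352,6)]
l+=[(x,120+v.min()) for x,v in zip(range(290,352,6),xs) if len(v)]
P=onz(d,np.array(l,float),52,o)[:,:2]
from scipy.optimize import least_squares
f=least_squares(lambda p:np.hypot(*(P-p[:2]).T)-p[2],[511,-326,55],loss='soft_l1')
print(l[::3]); print('pan fit',f.x, np.abs(f.fun).mean())
go(None)
E
```

```text
[(np.int64(296), 150), (np.int64(352), 154), (np.int64(277), 162), (np.int64(368), 166), (np.int64(266), 174), (np.int64(377), 178), (np.int64(259), 186), (np.int64(382), 190), (np.int64(256), 198), (np.int64(385), 202), (np.int64(256), 210), (np.int64(384), 214), (np.int64(257), 222), (296, np.int64(150)), (314, np.int64(147)), (332, np.int64(148)), (350, np.int64(153))]
pan fit [ 510.68548713 -328.77790422   53.88946253] 0.22999053414941875
t 25.47 pos [ 509.5 -325.3  107.2] toolx [-0.001  0.001 -1.   ] y ang 81.64 w 49.6 F [ 0.   0.7 -1.8]
```

```bash
python3 -m crank '[[[0.004,-0.001,0.002],[0,0,0],0],[[0.008,-0.001,0],[0,0,0],0],[[0.006,0,0],[0,0,0],0],[[0.004,0,0],[0,0,0],0],[[0.002,0,0],[0,0,0],0],[[0.002,0,0],[0,0,0],0],[[0.001,0,0],[0,0,0],0],[[0,0,0],[0,0,0],0]]'
python3 -m crank '[[[0.0005,0,0],[0,0,0],0],[[0,0,0],[0,0,0],0],[[0.0005,0,0],[0,0,0],0],[[0,0,0],[0,0,0],0],[[0,0,0],[0,0,0],0],[[0,0,0],[0,0,0],0],[[0,0,0],[0,0,0],0],[[0,0,0],[0,0,0],0]]'
python3 - <<'E'
from h import *
go((512,-327,69),81.64)
E
```

```text
t: 26.13
ee_pos: [511.7, -328.4, 80.5]
orientation: [0.115, 1.568, -0.114]
ft_force: [0.4, -0.2, -1.2]
width: 49.2
t: 26.8
ee_pos: [511.8, -328.6, 79.7]
orientation: [0.114, 1.568, -0.115]
ft_force: [0.0, -0.9, -0.0]
width: 49.3
t 26.8 pos [ 511.8 -328.6   79.7] toolx [ 0. -0. -1.] y ang 81.65 w 49.3 F [ 0.  -0.9 -0. ]
shift m [0.0107 0.0016 0.    ] norm 0.011
turn [0.0001 0.     0.    ] deg [0.01 0.   0.  ] | shift in final axes [0.0107 0.0016 0.    ]
```

```bash
python3 -m crank '[[[0.003,0.0006,0],[0,0,0],0],[[0.003,0.0006,0],[0,0,0],0],[[0.002,0,0],[0,0,0],0],[[0.001,0,0],[0,0,0],0],[[0.001,0,0],[0,0,0],0],[[0,0,0],[0,0,0],0],[[0,0,0],[0,0,0],0],[[0,0,0],[0,0,0],0]]'
python3 -m crank '[[[0.0005,0,0],[0,0,0],0],[[0,0,0],[0,0,0],0],[[0.0005,0,0],[0,0,0],0],[[0,0,0],[0,0,0],0],[[0,0,0],[0,0,0],0],[[0,0,0],[0,0,0],0],[[0,0,0],[0,0,0],0],[[0,0,0],[0,0,0],0]]'
```

```text
t: 27.47
ee_pos: [512.0, -327.4, 69.7]
orientation: [0.114, 1.568, -0.115]
ft_force: [0.2, -0.1, -1.4]
width: 49.5
t: 28.13
ee_pos: [511.9, -327.3, 68.7]
orientation: [0.114, 1.568, -0.115]
ft_force: [0.6, -0.7, -2.6]
width: 49.6
```

```bash
python3 -m crank '[[[0.0005,0,0],[0,0,0],0],[[0,0,0],[0,0,0],0],[[0.0005,0,0],[0,0,0],0],[[0,0,0],[0,0,0],0],[[0,0,0],[0,0,0],0],[[0,0,0],[0,0,0],0],[[0,0,0],[0,0,0],0],[[0,0,0],[0,0,0],0]]'
```

```text
t: 28.8
ee_pos: [511.9, -327.4, 68.5]
orientation: [0.114, 1.568, -0.115]
ft_force: [-3.4, 1.4, 7.8]
width: 49.4
```

```bash
python3 - <<'E'
from h import *
for i in range(5):
    vision.get_image('top'); print(ctrl.get_obs()['ft_force'].round(1))
E
```

```text
[-2.7  0.8  7.2]
[-3.2  1.8  8.2]
[-2.9  1.3  7.7]
[-2.5  1.5  7.5]
[-2.8  1.5  7.8]
```

Contact with the pan at about 8 N. Ease off 0.3 mm and release.

```bash
python3 -m crank '[[[-0.0003,0,0],[0,0,0],0],[[0,0,0],[0,0,0],0.02],[[0,0,0],[0,0,0],0.04],[[0,0,0],[0,0,0],0.055],[[0,0,0],[0,0,0],0.065],[[0,0,0],[0,0,0],0.08],[[0,0,0],[0,0,0],0.08],[[0,0,0],[0,0,0],0.08]]'
python3 -m crank '[[[0,0,0],[0,0,0],0.08],[[-0.01,0,0],[0,0,0],0.08],[[-0.02,0,0],[0,0,0],0.08],[[-0.03,0,0],[0,0,0],0.08],[[-0.03,0,0],[0,0,0],0.08],[[-0.02,0,0],[0,0,0],0.08],[[-0.01,0,0],[0,0,0],0.08],[[0,0,0],[0,0,0],0.08]]'
python3 - <<'E'
from h import *
import pickle
go((418,326.5,210),81.64); o=ctrl.get_obs(); d=save('wrist','w10.png'); t=save('top','t10.png'); pickle.dump((o,d,t),open('d10.pkl','wb'))
E
```

```text
t: 29.72
ee_pos: [511.9, -327.3, 67.8]
orientation: [0.115, 1.568, -0.114]
ft_force: [0.2, 0.1, -0.1]
width: 77.8
t: 30.38
ee_pos: [513.2, -328.2, 191.0]
orientation: [0.112, 1.563, -0.116]
ft_force: [0.4, 0.5, 0.1]
width: 80.0
t 30.38 pos [ 513.2 -328.2  191. ] toolx [ 0.004 -0.003 -1.   ] y ang 81.65 w 80.0 F [0.4 0.5 0.1]
shift m [-0.0212  0.6339 -0.1892] norm 0.662
turn [0.0001 0.0046 0.0022] deg [0.01 0.26 0.12] | shift in final axes [-0.019   0.6339 -0.1894]
```

View pics/w10.png

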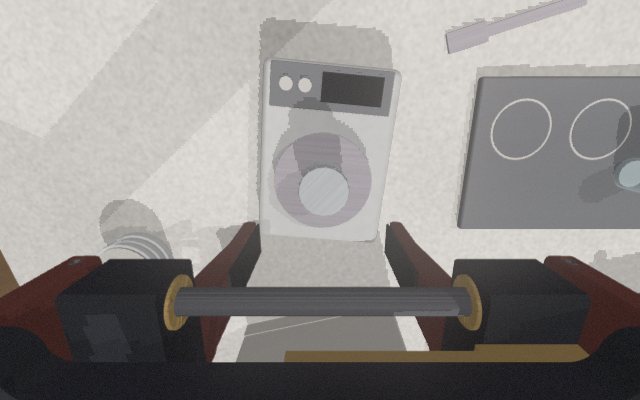

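View pics/t10.png

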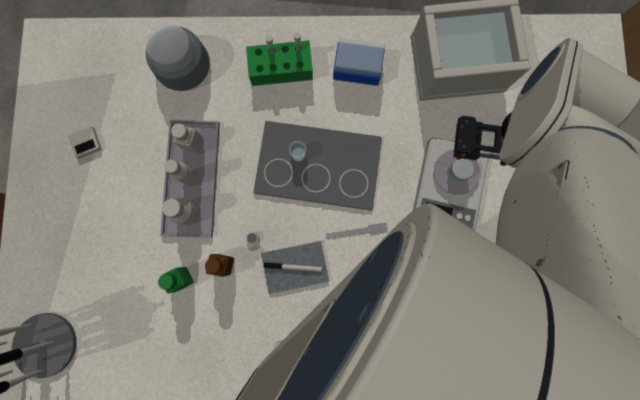

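```bash
python3 - <<'E'
from h import *
import pickle
o,d,t=pickle.load(open('d10.pkl','rb'))
print('pan',onz(d,(322.5,180),52,o)[0],'jar',onz(d,(324,191),94,o)[0])
print([onz(d,p,52,o)[0].round(1) for p in [(274,180),(371,180),(322,132.5),(322,227.5)]])
E
```

```text
pan [ 508.62011816 -328.26183643   52.        ] jar [ 509.67494901 -326.8765342    94.        ]
[array([ 500.8, -382. ,   52. ]), array([ 516.4, -274.6,   52. ]), array([ 457.1, -321.3,   52. ]), array([ 565.4, -337.2,   52. ])]
```

The jar is upright and centred on the pan to within about 2 mm. Now returning the bottles, wide first.

```bash
python3 -m crank '[[[-0.01,0.022,-0.007],[0,0,0],0.08],[[-0.009,0.034,-0.01],[0,0,0],0.08],[[0,0.034,-0.01],[0,0,0],0.08],[[0,0.034,-0.01],[0,0,0],0.08],[[0,0.034,-0.01],[0,0,0],0.08],[[0,0.034,-0.01],[0,0,0],0.08],[[0,0.034,-0.01],[0,0,0],0.08],[[0,0.034,-0.01],[0,0,0],0.08]]'
python3 -m crank '[[[0,0.034,-0.01],[0,0,0],0.08],[[0,0.034,-0.01],[0,0,0],0.08],[[0,0.034,-0.01],[0,0,0],0.08],[[0,0.034,-0.01],[0,0,0],0.08],[[0,0.034,-0.01],[0,0,0],0.08],[[0,0.034,-0.01],[0,0,0],0.08],[[0,0.034,-0.01],[0,0,0],0.08],[[0,0.034,-0.01],[0,0,0],0.08]]'
python3 -m crank '[[[0,0.034,-0.01],[0,0,0],0.08],[[0,0.034,-0.01],[0,0,0],0.08],[[0,0.022,-0.01],[0,0,0],0.08],[[0,0.012,-0.002],[0,0,0],0.08],[[0,0,0],[0,0,0],0.08],[[0,0,0],[0,0,0],0.08],[[0,0,0],[0,0,0],0.08],[[0,0,0],[0,0,0],0.08]]'
python3 - <<'E'
from h import *
go((418,326.5,103),81.64)
save('wrist','w11.png')
E
```

```text
t: 31.15
ee_pos: [471.8, -57.3, 205.2]
orientation: [0.115, 1.571, -0.115]
ft_force: [1.7, 0.3, -0.1]
width: 79.8
t: 31.82
ee_pos: [432.2, 223.0, 205.2]
orientation: [0.113, 1.571, -0.116]
ft_force: [-0.3, 0.4, -0.2]
width: 80.0
t: 32.48
ee_pos: [417.2, 325.8, 206.6]
orientation: [0.115, 1.568, -0.116]
ft_force: [0.4, 0.0, 0.2]
width: 79.7
t 32.48 pos [417.2 325.8 206.6] toolx [-0.001 -0.001 -1.   ] y ang 81.56 w 79.7 F [0.4 0.  0.2]
shift m [0.1036 0.0009 0.0008] norm 0.104
turn [-0.0014 -0.0006  0.0009] deg [-0.08 -0.03  0.05] | shift in final axes [0.1036 0.0008 0.0007]
```

View pics/w11.png

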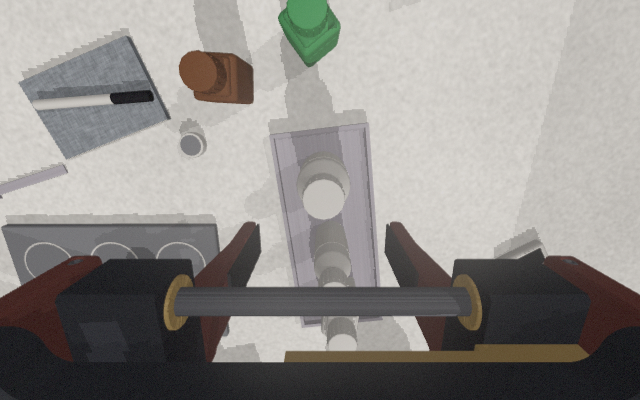

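```bash
python3 -m crank '[[[0.018,0.0005,0],[0,0,0],0.08],[[0.024,0,0],[0,0,0],0.08],[[0.022,0,0],[0,0,0],0.08],[[0.016,0,0],[0,0,0],0.08],[[0.012,0,0],[0,0,0],0.08],[[0.007,0,0],[0,0,0],0.07],[[0.004,0,0],[0,0,0],0.06],[[0,0,0],[0,0,0],0.05]]'
python3 -m crank '[[[0,0,0],[0,0,0],0.04],[[0,0,0],[0,0,0],0.03],[[0,0,0],[0,0,0],0.02],[[0,0,0],[0,0,0],0],[[0,0,0],[0,0,0],0],[[0,0,0],[0,0,0],0],[[0,0,0],[0,0,0],0],[[0,0,0],[0,0,0],0]]'
python3 - <<'E'
from h import *
go((491,-85,160),81.64)
E
```

```text
t: 33.2
ee_pos: [417.1, 327.2, 103.6]
orientation: [0.115, 1.568, -0.116]
ft_force: [0.1, -0.1, -0.1]
width: 63.7
t: 33.87
ee_pos: [417.4, 328.0, 104.6]
orientation: [0.115, 1.567, -0.114]
ft_force: [0.1, -2.1, 5.3]
width: 39.0
t 33.87 pos [417.4 328.  104.6] toolx [ 0.001  0.    -1.   ] y ang 81.66 w 39.0 F [ 0.1 -2.1  5.3]
shift m [-0.0554 -0.3979  0.1328] norm 0.423
turn [ 0.0003  0.0007 -0.0004] deg [ 0.02  0.04 -0.02] | shift in final axes [-0.0554 -0.3979  0.1328]
```

```bash
python3 -m crank '[[[-0.01,0,0],[0,0,0],0],[[-0.02,0,0],[0,0,0],0],[[-0.02,0,0],[0,0,0],0],[[0,-0.018,0.006],[0,0,0],0],[[0,-0.03,0.01],[0,0,0],0],[[0,-0.034,0.011],[0,0,0],0],[[0,-0.034,0.011],[0,0,0],0],[[0,-0.034,0.011],[0,0,0],0]]'
python3 -m crank '[[[0,-0.034,0.011],[0,0,0],0],[[0,-0.034,0.011],[0,0,0],0],[[0,-0.034,0.012],[0,0,0],0],[[0,-0.034,0.012],[0,0,0],0],[[0,-0.034,0.012],[0,0,0],0],[[0,-0.034,0.011],[0,0,0],0],[[0,-0.03,0.01],[0,0,0],0],[[0,-0.013,0.004],[0,0,0],0]]'
python3 -m crank '[[[0,0,0],[0,0,0],0],[[0,0,0],[0,0,0],0],[[0.01,0,0],[0,0,0],0],[[0.01,0,0],[0,0,0],0],[[0.01,0,0],[0,0,0],0],[[0,0,0],[0,0,0],0],[[0,0,0],[0,0,0],0],[[0,0,0],[0,0,0],0]]'
python3 - <<'E'
from h import *
go((490.7,-85,111),81.64)
E
```

```text
t: 34.53
ee_pos: [443.4, 171.1, 154.3]
orientation: [0.114, 1.568, -0.114]
ft_force: [1.1, 0.9, -3.4]
width: 39.2
t: 35.2
ee_pos: [490.6, -87.3, 154.4]
orientation: [0.116, 1.567, -0.117]
ft_force: [-0.1, 0.4, -3.0]
width: 39.4
t: 35.87
ee_pos: [489.9, -83.7, 123.7]
orientation: [0.114, 1.568, -0.114]
ft_force: [0.0, 0.2, -2.6]
width: 39.4
t 35.87 pos [489.9 -83.7 123.7] toolx [-0.001  0.    -1.   ] y ang 81.69 w 39.4 F [ 0.   0.2 -2.6]
shift m [ 0.0127 -0.0012  0.001 ] norm 0.013
turn [ 0.0008 -0.0007 -0.    ] deg [ 0.05 -0.04 -0.  ] | shift in final axes [ 0.0127 -0.0012  0.001 ]
```

```bash
python3 -m crank '[[[0.004,-0.001,0.001],[0,0,0],0],[[0.004,0,0],[0,0,0],0],[[0.002,0,0],[0,0,0],0],[[0.001,0,0],[0,0,0],0],[[0.0005,0,0],[0,0,0],0],[[0.0005,0,0],[0,0,0],0],[[0,0,0],[0,0,0],0],[[0,0,0],[0,0,0],0]]'
python3 -m crank '[[[0.0005,0,0],[0,0,0],0],[[0,0,0],[0,0,0],0],[[0.0005,0,0],[0,0,0],0],[[0,0,0],[0,0,0],0],[[0,0,0],[0,0,0],0],[[0,0,0],[0,0,0],0],[[0,0,0],[0,0,0],0],[[0,0,0],[0,0,0],0]]'
python3 - <<'E'
from h import *
go((490.7,-85,111),81.64)
E
```

```text
t: 36.53
ee_pos: [490.9, -85.3, 112.1]
orientation: [0.115, 1.568, -0.115]
ft_force: [-1.2, -0.5, -3.4]
width: 39.8
t: 37.2
ee_pos: [491.4, -85.4, 111.6]
orientation: [0.114, 1.567, -0.115]
ft_force: [-0.6, -0.6, 5.8]
width: 39.5
t 37.2 pos [491.4 -85.4 111.6] toolx [ 0.001 -0.    -1.   ] y ang 81.65 w 39.5 F [-0.6 -0.6  5.8]
shift m [ 0.0006  0.0003 -0.0008] norm 0.001
turn [0.0002 0.0012 0.0002] deg [0.01 0.07 0.01] | shift in final axes [ 0.0006  0.0003 -0.0008]
```

Contact (5.8 N) at the right spot. Release, rise and fetch tall.

```bash
python3 -m crank '[[[0,0,0],[0,0,0],0.02],[[0,0,0],[0,0,0],0.03],[[0,0,0],[0,0,0],0.045],[[0,0,0],[0,0,0],0.06],[[0,0,0],[0,0,0],0.08],[[0,0,0],[0,0,0],0.08],[[0,0,0],[0,0,0],0.08],[[0,0,0],[0,0,0],0.08]]'
python3 -m crank '[[[-0.01,0,0],[0,0,0],0.08],[[-0.02,0,0],[0,0,0],0.08],[[-0.03,0,0],[0,0,0],0.08],[[-0.025,0,0],[0,0,0],0.08],[[-0.01,0,0],[0,0,0],0.08],[[0,0,0],[0,0,0],0.08],[[0,0,0],[0,0,0],0.08],[[0,0,0],[0,0,0],0.08]]'
python3 - <<'E'
from h import *
go((506,325,200),81.64); save('wrist','w12.png')
E
```

```text
t: 37.87
ee_pos: [490.8, -85.2, 110.9]
orientation: [0.114, 1.568, -0.114]
ft_force: [0.7, -0.0, 0.6]
width: 74.8
t: 38.53
ee_pos: [489.9, -85.0, 204.8]
orientation: [0.115, 1.57, -0.114]
ft_force: [-0.1, 0.5, -0.7]
width: 80.3
t 38.53 pos [489.9 -85.  204.8] toolx [-0.002  0.    -1.   ] y ang 81.64 w 80.3 F [-0.1  0.5 -0.7]
shift m [ 0.0049  0.408  -0.0437] norm 0.41
turn [ 0.     -0.002  -0.0001] deg [ 0.   -0.11 -0.01] | shift in final axes [ 0.0048  0.408  -0.0437]
```

View pics/w12.png

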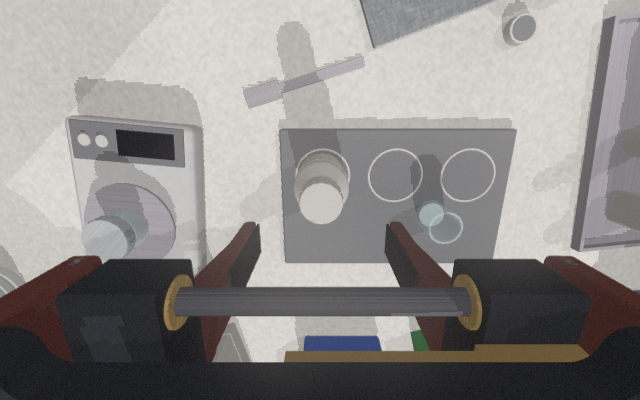

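Wide stands in its outline (322,185) as at the start. Next, tall.

```bash
python3 -m crank '[[[0,0.018,-0.002],[0,0,0],0.08],[[0,0.03,-0.003],[0,0,0],0.08],[[0,0.036,-0.004],[0,0,0],0.08],[[0,0.036,-0.004],[0,0,0],0.08],[[0,0.036,-0.004],[0,0,0],0.08],[[0,0.036,-0.004],[0,0,0],0.08],[[0,0.036,-0.004],[0,0,0],0.08],[[0,0.036,-0.004],[0,0,0],0.08]]'
python3 -m crank '[[[0,0.036,-0.004],[0,0,0],0.08],[[0,0.036,-0.004],[0,0,0],0.08],[[0,0.036,-0.004],[0,0,0],0.08],[[0,0.024,-0.002],[0,0,0],0.08],[[0,0.012,-0.001],[0,0,0],0.08],[[0,0,0],[0,0,0],0.08],[[0,0,0],[0,0,0],0.08],[[0,0,0],[0,0,0],0.08]]'
python3 - <<'E'
from h import *
go((506,325,123.5),81.64); save('wrist','w13.png')
E
```

```text
t: 39.25
ee_pos: [499.4, 181.7, 204.4]
orientation: [0.114, 1.57, -0.115]
ft_force: [-0.1, 0.1, 0.2]
width: 79.9
t: 39.92
ee_pos: [506.2, 323.2, 205.2]
orientation: [0.114, 1.569, -0.116]
ft_force: [0.3, -0.2, 0.7]
width: 80.1
t 39.92 pos [506.2 323.2 205.2] toolx [-0.001 -0.001 -1.   ] y ang 81.6 w 80.1 F [ 0.3 -0.2  0.7]
shift m [ 0.0817  0.0019 -0.0004] norm 0.082
turn [-0.0007 -0.0013  0.0015] deg [-0.04 -0.07  0.09] | shift in final axes [ 0.0817  0.0017 -0.0005]
```

View pics/w13.png

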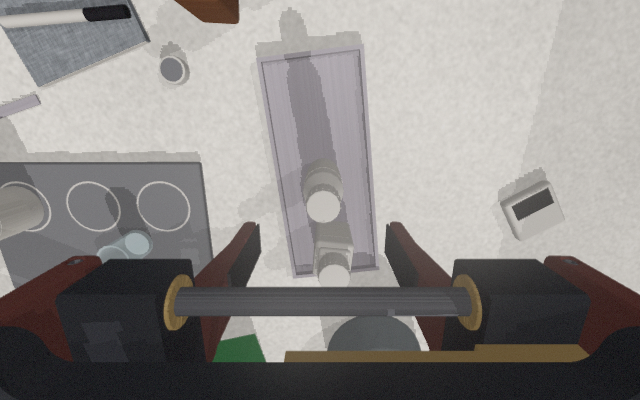

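```bash
python3 -m crank '[[[0.016,0.001,0],[0,0,0],0.08],[[0.02,0,0],[0,0,0],0.08],[[0.017,0,0],[0,0,0],0.08],[[0.012,0,0],[0,0,0],0.07],[[0.009,0,0],[0,0,0],0.06],[[0.006,0,0],[0,0,0],0.06],[[0.001,0,0],[0,0,0],0.05],[[0,0,0],[0,0,0],0.04]]'
python3 -m crank '[[[0,0,0],[0,0,0],0.03],[[0,0,0],[0,0,0],0.02],[[0,0,0],[0,0,0],0.01],[[0,0,0],[0,0,0],0],[[0,0,0],[0,0,0],0],[[0,0,0],[0,0,0],0],[[0,0,0],[0,0,0],0],[[0,0,0],[0,0,0],0]]'
python3 - <<'E'
from h import *
go((504.2,9.7,180),81.64)
E
```

```text
t: 40.63
ee_pos: [506.9, 325.7, 125.1]
orientation: [0.115, 1.568, -0.115]
ft_force: [-0.4, -0.0, -0.0]
width: 50.2
t: 41.3
ee_pos: [507.2, 326.0, 125.6]
orientation: [0.115, 1.567, -0.114]
ft_force: [-0.7, -1.8, 5.5]
width: 29.5
t 41.3 pos [507.2 326.  125.6] toolx [ 0.001  0.    -1.   ] y ang 81.65 w 29.5 F [-0.7 -1.8  5.5]
shift m [-0.0545 -0.3133  0.043 ] norm 0.321
turn [ 0.0002  0.0009 -0.0005] deg [ 0.01  0.05 -0.03] | shift in final axes [-0.0544 -0.3133  0.043 ]
```

```bash
python3 -m crank '[[[-0.01,0,0],[0,0,0],0],[[-0.02,0,0],[0,0,0],0],[[-0.02,0,0],[0,0,0],0],[[0,-0.015,0.002],[0,0,0],0],[[0,-0.03,0.004],[0,0,0],0],[[0,-0.036,0.005],[0,0,0],0],[[0,-0.036,0.005],[0,0,0],0],[[0,-0.036,0.005],[0,0,0],0]]'
python3 -m crank '[[[0,-0.036,0.005],[0,0,0],0],[[0,-0.036,0.005],[0,0,0],0],[[0,-0.036,0.005],[0,0,0],0],[[0,-0.03,0.005],[0,0,0],0],[[0,-0.022,0.003],[0,0,0],0],[[0,0,0],[0,0,0],0],[[0,0,0],[0,0,0],0],[[0,0,0],[0,0,0],0]]'
python3 -m crank '[[[0.01,0,0],[0,0,0],0],[[0.012,0,0],[0,0,0],0],[[0.01,0,0],[0,0,0],0],[[0.005,0,0],[0,0,0],0],[[0.003,0,0],[0,0,0],0],[[0,0,0],[0,0,0],0],[[0,0,0],[0,0,0],0],[[0,0,0],[0,0,0],0]]'
python3 - <<'E'
from h import *
go((505.3,9.7,132.5),81.64)
E
```

```text
t: 41.97
ee_pos: [504.0, 169.2, 174.2]
orientation: [0.113, 1.569, -0.114]
ft_force: [1.1, 0.7, -2.6]
width: 29.3
t: 42.63
ee_pos: [504.2, 9.8, 174.6]
orientation: [0.115, 1.569, -0.115]
ft_force: [-0.3, -0.5, -1.9]
width: 29.4
t: 43.3
ee_pos: [505.2, 9.9, 135.3]
orientation: [0.114, 1.567, -0.114]
ft_force: [-0.1, -0.0, -3.0]
width: 29.3
t 43.3 pos [505.2   9.9 135.3] toolx [ 0.001 -0.    -1.   ] y ang 81.66 w 29.3 F [-0.1 -0.  -3. ]
shift m [ 0.0028 -0.0001  0.0001] norm 0.003
turn [ 0.0003  0.0007 -0.0001] deg [ 0.02  0.04 -0.01] | shift in final axes [ 0.0028 -0.0001  0.0001]
```

```bash
python3 -m crank '[[[0.001,0,0],[0,0,0],0],[[0.001,0,0],[0,0,0],0],[[0.0005,0,0],[0,0,0],0],[[0.0005,0,0],[0,0,0],0],[[0,0,0],[0,0,0],0],[[0,0,0],[0,0,0],0],[[0,0,0],[0,0,0],0],[[0,0,0],[0,0,0],0]]'
```

```text
t: 43.97
ee_pos: [505.4, 9.7, 132.6]
orientation: [0.114, 1.567, -0.114]
ft_force: [-0.2, -0.6, 5.9]
width: 29.5
```

Contact at 5.9 N. Release and go for square.

```bash
python3 -m crank '[[[0,0,0],[0,0,0],0.01],[[0,0,0],[0,0,0],0.02],[[0,0,0],[0,0,0],0.035],[[0,0,0],[0,0,0],0.05],[[0,0,0],[0,0,0],0.065],[[0,0,0],[0,0,0],0.08],[[0,0,0],[0,0,0],0.08],[[0,0,0],[0,0,0],0.08]]'
python3 -m crank '[[[-0.01,0,0],[0,0,0],0.08],[[-0.02,0,0],[0,0,0],0.08],[[-0.02,0,0],[0,0,0],0.08],[[-0.015,0,0],[0,0,0],0.08],[[-0.01,0,0],[0,0,0],0.08],[[0,0,0],[0,0,0],0.08],[[0,0,0],[0,0,0],0.08],[[0,0,0],[0,0,0],0.08]]'
python3 - <<'E'
from h import *
go((594,322,180),81.64); save('wrist','w14.png')
E
```

```text
t: 44.63
ee_pos: [504.7, 9.8, 131.9]
orientation: [0.114, 1.568, -0.114]
ft_force: [-0.5, -0.5, -0.4]
width: 64.5
t: 45.3
ee_pos: [504.3, 9.8, 206.4]
orientation: [0.114, 1.569, -0.115]
ft_force: [-0.7, 0.1, -0.7]
width: 80.3
t 45.3 pos [504.3   9.8 206.4] toolx [-0.001  0.    -1.   ] y ang 81.65 w 80.3 F [-0.7  0.1 -0.7]
shift m [0.0263 0.322  0.0435] norm 0.326
turn [ 0.0001 -0.0011  0.0002] deg [ 0.01 -0.06  0.01] | shift in final axes [0.0264 0.322  0.0434]
```

View pics/w14.png

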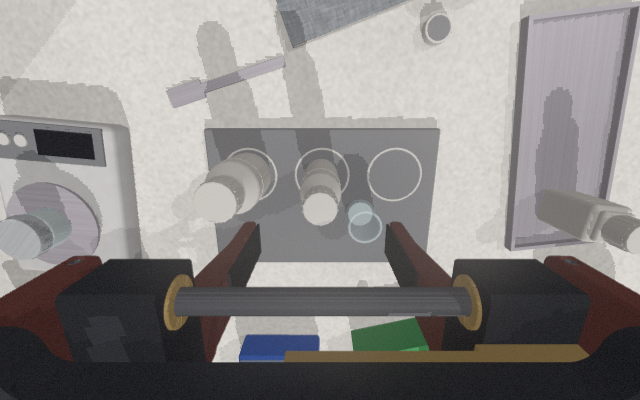

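Tall is back in its outline (320,185), matching the starting picture. Now square.

```bash
python3 -m crank '[[[0,0.015,0.002],[0,0,0],0.08],[[0,0.03,0.004],[0,0,0],0.08],[[0,0.036,0.005],[0,0,0],0.08],[[0,0.036,0.005],[0,0,0],0.08],[[0,0.036,0.005],[0,0,0],0.08],[[0,0.036,0.005],[0,0,0],0.08],[[0,0.036,0.005],[0,0,0],0.08],[[0,0.036,0.005],[0,0,0],0.08]]'
python3 -m crank '[[[0,0.03,0.004],[0,0,0],0.08],[[0.01,0.022,0.003],[0,0,0],0.08],[[0.015,0.009,0],[0,0,0],0.08],[[0,0,0],[0,0,0],0.08],[[0,0,0],[0,0,0],0.08],[[0,0,0],[0,0,0],0.08],[[0,0,0],[0,0,0],0.08],[[0,0,0],[0,0,0],0.08]]'
python3 - <<'E'
from h import *
go((594,322,94),81.64); save('wrist','w15.png')
E
```

```text
t: 46.02
ee_pos: [578.0, 264.3, 205.5]
orientation: [0.114, 1.57, -0.115]
ft_force: [0.3, -0.0, -0.4]
width: 79.9
t: 46.68
ee_pos: [594.4, 320.9, 182.7]
orientation: [0.116, 1.567, -0.115]
ft_force: [0.8, 0.0, -0.7]
width: 79.8
t 46.68 pos [594.4 320.9 182.7] toolx [ 0.001  0.    -1.   ] y ang 81.57 w 79.8 F [ 0.8  0.  -0.7]
shift m [ 0.0887  0.001  -0.0006] norm 0.089
turn [-0.0012  0.0006 -0.0003] deg [-0.07  0.03 -0.02] | shift in final axes [ 0.0887  0.001  -0.0006]
```

View pics/w15.png

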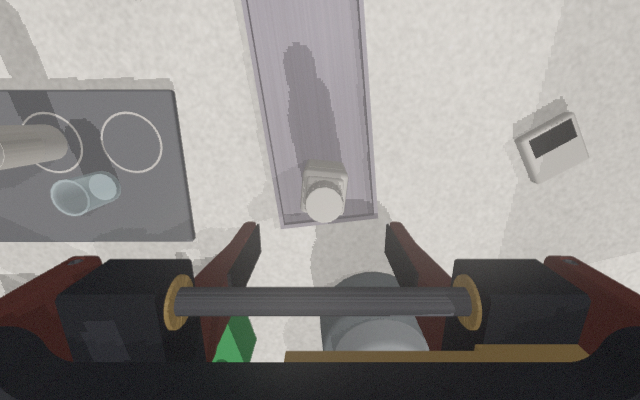

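```bash
python3 -m crank '[[[0.016,0.001,-0.001],[0,0,0],0.08],[[0.02,0,0],[0,0,0],0.08],[[0.019,0,0],[0,0,0],0.08],[[0.014,0,0],[0,0,0],0.07],[[0.01,0,0],[0,0,0],0.06],[[0.006,0,0],[0,0,0],0.06],[[0.003,0,0],[0,0,0],0.05],[[0,0,0],[0,0,0],0.045]]'
python3 -m crank '[[[0,0,0],[0,0,0],0.035],[[0,0,0],[0,0,0],0.02],[[0,0,0],[0,0,0],0.01],[[0,0,0],[0,0,0],0],[[0,0,0],[0,0,0],0],[[0,0,0],[0,0,0],0],[[0,0,0],[0,0,0],0],[[0,0,0],[0,0,0],0]]'
python3 - <<'E'
from h import *
go((517.5,102.8,150),81.64)
E
```

```text
t: 47.4
ee_pos: [593.4, 323.2, 93.8]
orientation: [0.114, 1.568, -0.115]
ft_force: [-0.8, -0.1, 0.7]
width: 50.4
t: 48.07
ee_pos: [593.9, 323.4, 94.8]
orientation: [0.115, 1.567, -0.114]
ft_force: [-0.9, -0.6, 6.3]
width: 33.5
t 48.07 pos [593.9 323.4  94.8] toolx [ 0.001  0.001 -1.   ] y ang 81.65 w 33.5 F [-0.9 -0.6  6.3]
shift m [-0.0554 -0.2294 -0.0434] norm 0.24
turn [ 0.0001  0.0012 -0.0008] deg [ 0.01  0.07 -0.04] | shift in final axes [-0.0552 -0.2294 -0.0435]
```

```bash
python3 -m crank '[[[-0.01,0,0],[0,0,0],0],[[-0.02,0,0],[0,0,0],0],[[-0.02,0,0],[0,0,0],0],[[0,-0.01,-0.002],[0,0,0],0],[[0,-0.02,-0.004],[0,0,0],0],[[0,-0.028,-0.006],[0,0,0],0],[[0,-0.028,-0.006],[0,0,0],0],[[0,-0.028,-0.006],[0,0,0],0]]'
python3 -m crank '[[[0,-0.028,-0.006],[0,0,0],0],[[0,-0.028,-0.005],[0,0,0],0],[[0,-0.028,-0.004],[0,0,0],0],[[0,-0.02,-0.003],[0,0,0],0],[[0,-0.011,-0.002],[0,0,0],0],[[0,0,0],[0,0,0],0],[[0,0,0],[0,0,0],0],[[0,0,0],[0,0,0],0]]'
python3 -m crank '[[[0.01,0,0],[0,0,0],0],[[0.012,0,0],[0,0,0],0],[[0.01,0,0],[0,0,0],0],[[0.005,0,0],[0,0,0],0],[[0.003,0,0],[0,0,0],0],[[0,0,0],[0,0,0],0],[[0,0,0],[0,0,0],0],[[0,0,0],[0,0,0],0]]'
python3 - <<'E'
from h import *
go((517.1,102.8,101.5),81.64)
E
```

```text
t: 48.73
ee_pos: [551.2, 212.2, 142.9]
orientation: [0.113, 1.569, -0.115]
ft_force: [-0.3, -1.1, -1.7]
width: 33.2
t: 49.4
ee_pos: [516.9, 103.8, 143.9]
orientation: [0.115, 1.567, -0.114]
ft_force: [0.3, 0.7, -1.0]
width: 33.6
t: 50.07
ee_pos: [516.9, 103.2, 104.3]
orientation: [0.115, 1.567, -0.114]
ft_force: [0.1, 0.6, -1.7]
width: 33.5
t 50.07 pos [516.9 103.2 104.3] toolx [ 0.001  0.    -1.   ] y ang 81.65 w 33.5 F [ 0.1  0.6 -1.7]
shift m [ 0.0028 -0.0003  0.0003] norm 0.003
turn [ 0.0002  0.0006 -0.0002] deg [ 0.01  0.04 -0.01] | shift in final axes [ 0.0028 -0.0003  0.0003]
```

```bash
python3 -m crank '[[[0.001,0,0],[0,0,0],0],[[0.001,0,0],[0,0,0],0],[[0.0005,0,0],[0,0,0],0],[[0.0005,0,0],[0,0,0],0],[[0,0,0],[0,0,0],0],[[0,0,0],[0,0,0],0],[[0,0,0],[0,0,0],0],[[0,0,0],[0,0,0],0]]'
```

```text
t: 50.73
ee_pos: [516.9, 103.0, 101.8]
orientation: [0.115, 1.567, -0.114]
ft_force: [-1.2, -1.2, 5.9]
width: 33.2
```

```bash
python3 -m crank '[[[0,0,0],[0,0,0],0.015],[[0,0,0],[0,0,0],0.025],[[0,0,0],[0,0,0],0.04],[[0,0,0],[0,0,0],0.055],[[0,0,0],[0,0,0],0.07],[[0,0,0],[0,0,0],0.08],[[0,0,0],[0,0,0],0.08],[[0,0,0],[0,0,0],0.08]]'
python3 -m crank '[[[-0.01,0,0],[0,0,0],0.08],[[-0.02,0,0],[0,0,0],0.08],[[-0.03,0,0],[0,0,0],0.08],[[-0.03,0,0],[0,0,0],0.08],[[-0.03,0,0],[0,0,0],0.08],[[-0.03,0,0],[0,0,0],0.08],[[-0.03,0,0],[0,0,0],0.08],[[-0.02,0,0],[0,0,0],0.08]]'
python3 -m crank '[[[0,0.02,0],[0,0,0],0.08],[[0,0.035,0],[0,0,0],0.08],[[0,0.035,0],[0,0,0],0.08],[[0,0.035,0],[0,0,0],0.08],[[0,0.035,0],[0,0,0],0.08],[[0,0.035,0],[0,0,0],0.08],[[0,0.035,0],[0,0,0],0.08],[[0,0.02,0],[0,0,0],0.08]]'
python3 -m crank '[[[0,0,-0.02],[0,0,0],0.08],[[0,0.01,-0.03],[0,0,0],0.08],[[0,0.01,-0.035],[0,0,0],0.08],[[0,0,-0.03],[0,0,0],0.08],[[0,0,-0.015],[0,0,0],0.08],[[0,0,0],[0,0,0],0.08],[[0,0,0],[0,0,0],0.08],[[0,0,0],[0,0,0],0.08]]'
python3 - <<'E'
from h import *
import pickle
T=save('top','t20.png'); S=save('side','s20.png'); pickle.dump((T,S),open('d20.pkl','wb'))
o,D=pickle.load(open('d0.pkl','rb'))
r=lambda im,b,f: cv2.resize(im[b[2]:b[3],b[0]:b[1]],None,fx=f,fy=f,interpolation=cv2.INTER_CUBIC)
b=(245,390,120,215)
cv2.imwrite('pics/cmp_top.png',np.vstack([r(D['top']['img'],b,3),r(T['img'],b,3)]))
b=(290,420,135,260)
cv2.imwrite('pics/cmp_side.png',np.hstack([r(D['side']['img'],b,3),r(S['img'],b,3)]))
go(None)
E
```

```text
t: 51.4
ee_pos: [516.4, 103.1, 100.9]
orientation: [0.114, 1.568, -0.115]
ft_force: [0.5, 0.0, -0.3]
width: 69.8
t: 52.07
ee_pos: [517.1, 103.2, 304.9]
orientation: [0.115, 1.564, -0.114]
ft_force: [0.8, -1.2, 0.3]
width: 79.5
t: 52.73
ee_pos: [552.7, 353.7, 301.6]
orientation: [0.114, 1.567, -0.112]
ft_force: [0.2, -1.2, 1.0]
width: 79.8
t: 53.4
ee_pos: [428.2, 389.0, 301.6]
orientation: [0.115, 1.567, -0.114]
ft_force: [0.4, -0.6, -0.0]
width: 80.0
t 53.5 pos [428.4 388.8 301.1] toolx [ 0.001  0.    -1.   ] y ang 81.58 w 80.0 F [ 0.3  0.1 -0.2]
```

View pics/t20.png

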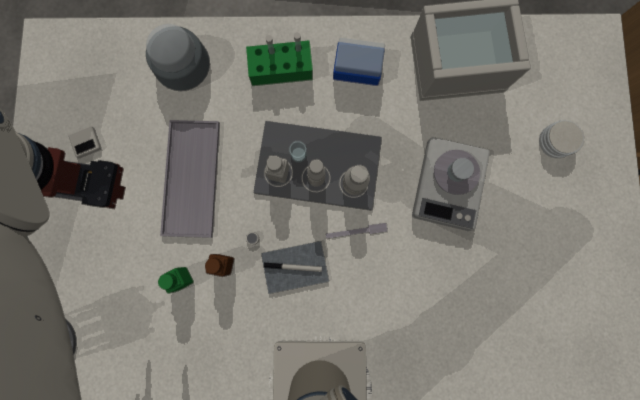

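View pics/cmp_top.png

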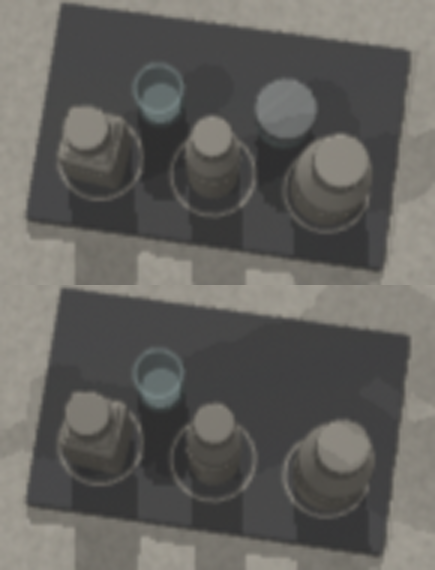

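View pics/cmp_side.png

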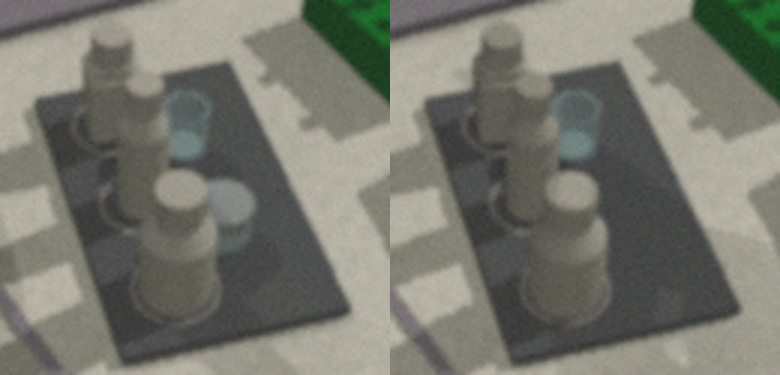

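```bash
python3 - <<'E'
from h import *
import pickle
o,D=pickle.load(open('d0.pkl','rb')); T,S=pickle.load(open('d20.pkl','rb'))
G=lambda d:cv2.GaussianBlur(cv2.cvtColor(d['img'],cv2.COLOR_BGR2GRAY),(3,3),0).astype(np.float32)
def shift(a,b,p,r):
    x,y=p; t=G(a)[y-r:y+r+1,x-r:x+r+1]; s=G(b)[y-r-5:y+r+6,x-r-5:x+r+6]
    m=cv2.matchTemplate(cv2.resize(s,None,fx=8,fy=8,interpolation=cv2.INTER_CUBIC),cv2.resize(t,None,fx=8,fy=8,interpolation=cv2.INTER_CUBIC),cv2.TM_CCOEFF_NORMED)
    _,v,_,l=cv2.minMaxLoc(m); return np.array(l)/8-5,v
for n,pt,ps,z in [('square',(273,163),(327,146),122),('tall',(315,165),(338,163),152),('wide',(358,173),(350,197),132),('beaker',(298,150),(352,176),40)]:
    for c,a,b,p in [('top',D['top'],T,pt),('side',D['side'],S,ps)]:
        s,v=shift(a,b,p,9); w=onz(a,np.array(p)+s,z)-onz(a,p,z); print(n,c,s,round(v,3),w[0,:2].round(1))
g=G(T)
c=blob(g>(g[168,462]-12),(462,168)); print('jar blob',cv2.minEnclosingCircle(c),onz(T,cv2.minEnclosingCircle(c)[0],94))
cv2.imwrite('pics/cj.png',cv2.resize(T['img'][135:235,405:500],None,fx=5,fy=5,interpolation=cv2.INTER_CUBIC))
E
```

```text
square top [0.5   0.125] 0.988 [-0.3 -1.1]
square side [ 0.    -0.125] 0.981 [0.2 0.4]
tall top [0.625 0.5  ] 0.988 [-1.1 -1.3]
tall side [-0.25   0.125] 0.981 [-0.7 -0.1]
wide top [0.75  0.125] 0.979 [-0.3 -1.6]
wide side [-0.125  0.5  ] 0.965 [-0.9 -1.2]
beaker top [0. 0.] 0.998 [0. 0.]
beaker side [-0.125  0.125] 0.992 [-0.5 -0.3]
jar blob ((463.0384521484375, 167.2820587158203), 10.561470985412598) [[ 512.02620935 -326.00597673   94.        ]]
```

View pics/cj.png

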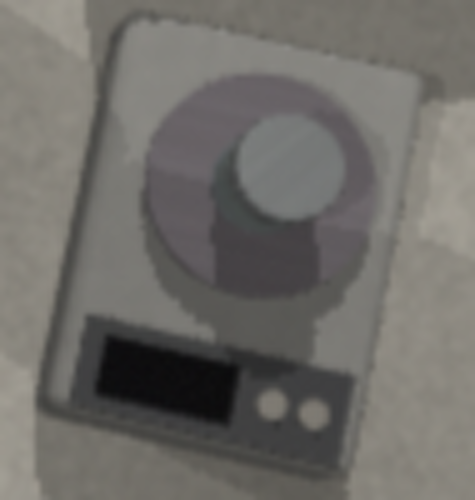

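The jar is centred on the pan to about 1 mm. The bottles are back within about 1.7 mm, the beaker hasn't moved, and the gripper is clear. Handing in.

```bash
python3 -c "
from workcell import workorder
print(workorder.close_job())"
```

```text
the job is handed in; nothing more can be done
None
```

I moved the square, tall and wide bottles into the side tray, set the jar down on the balance pan, and then returned wide, tall and square to their own outlines. I handed the job in at about 54 s of the 136 s allowed.

**Last checks:**
- **Jar:** it stands upright, about 1 mm from the pan's centre in the top view. The wrist view, taken just after I released it, put it within about 2 mm.
- **Bottles:** all three are upright in their outlines. The top view shows them 1.1 to 1.7 mm from where they started; the side view shows 0.4 to 1.5 mm.
- **Beaker:** no movement in the top view. The side view showed about 0.6 mm, which is within its measuring noise.
- **Contact forces:** the highest force I read was about 12 N, when tall was set down in the tray. The jar touched the pan at about 8 N. I only read forces at the end of each move, so brief peaks in between would not show.

**One disagreement:** the side camera's calibration placed things up to 7–9 mm away from where the top camera did. The wrist camera agreed with the top camera to within 1–3 mm, so I relied on those two for positions and used the side camera only to compare before and after.

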